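Put the decorating kit back in its trays

ROBOT

A 6-joint arm with a two-finger parallel gripper is mounted at the origin on a cart in front of the work surface, level with it; the furniture and walls round the work are solid. World frame = base frame: x ahead of the robot, y to its left, z up, the work surface at z = 0. Lengths are in m, angles in degrees, forces in N, time in s.
With the tool pointing down it reaches from about 0.25 to 0.725 m from the base axis. Payload 9.7 kg.
Tool frame: the origin (TCP) lies at the very end of the fingers, on their centre line; the grasp point (between the pads) lies 19 mm behind it; z points along the fingers, y is the direction in which the jaws open and shut (so a half turn about z gives the same grasp; the last joint's range is limited). The gripper opens to 85 mm and grips with 20 to 120 N. Pads are 22 mm wide; open, the fingers measure 114 mm over their backs; the gripper's body (76 mm by 85 mm) begins 54 mm behind the grasp point. The pads swing forward as they close: fully open they stand 13 mm farther back than shut.
Start: joints at [65.489, 4.979, 10.078, 95.1, 0, 90], TCP at [0.228, 0.5, 0.231] pointing down, gripper open.
Joint ranges: [-179.16, 179.16], [-48.56, 103.87], [-65.8, 70.77], [-126.05, 130.52], [-82.76, 87.17], [-180, 180]. Speed limits (degrees/s): [127.2, 127.2, 147.25, 180, 180, 180].

INTERFACE

Orientations are given as [roll, pitch, yaw] about the fixed x, y, z axes, in that order (R = Rz(yaw) Ry(pitch) Rx(roll)).
In Python, from workcell import bot gives the robot as it stands.
- The arm moves only by the shell command python3 -m pendant 'ROWS' [FORCE]. ROWS is JSON, a list that holds one entry, the list of rows, each a list of 7 numbers: the shift along the tool's x, y, z in cm, then the turn, a rotation vector about the tool's x, y, z in rad, then the opening in per cent of the stroke, from 0 (shut) to 100 (fully open). In form: [[[dx, dy, dz, ax, ay, az, gripper], ...]]. A call has 1 to 5 rows; each row shifts and turns the pose as measured when the row begins, along the tool's axes as they then stand; what a row does not reach is not made up. A row lasts 1/12 s, in which the tool goes at most 41.7 mm and 7.16 degrees, less where a joint would pass 70% of its speed; a pose out of reach is approached as far as the arm can. A call with a gripper value outside its range is refused whole. The fingers move at their own pace and stop on an object; FORCE is the grip in N (left out, the last holds). Time passes only in rows, so rows that do not move let the fingers close. It gives the time, the measured TCP pose, the force and the opening at its end, in the units of the state.
- bot.get_obs(): the state, without advancing time (a new reading comes with each control period).
- bot.camera(name): name is "side" or "top" or "wrist"; returns the picture (420x560x3 uint8, red, green, blue); there is no depth.
- bot.get_calibration(name): a dict with "intrinsics" (3x3 intrinsics, pixels), "D" ([k1, k2, p1, p2, k3] as OpenCV has them; the pictures are not rectified), "pose" (4x4, takes a point from camera to world coordinates); the wrist camera has in their place "T_tool_cam" (4x4, takes a point from camera to tool coordinates, whose origin is the TCP and whose axes are the flange's). Camera axes: x right, y down, z forward; pixel columns grow to the right and rows downward; lengths in m; the calibration is good to about 2 mm. A picture is of the moment at which its call begins: read the wrist's pose just before it. get_calibration takes no time and is no camera call.
- bot.job_done(): hands the job in, once; it reports no verdict.
Trained networks look in the newest picture that a camera, given by its name, has taken for a name from the list of things; names that differ only in an ending like _2 or _b are one class to them, and where a whole thing is asked for, a point or a joint stands for the part that bears it (a point fixed in the world has none). Each returns a list of dicts, best first, with "confidence" (0 to 1); they miss things now and then, are a little off and sometimes report something else, mostly with a low value. They report only what shows in the picture. A call takes as long as a camera call. They do not tell look-alikes from the thing itself.
- bot.masks_of(camera, thing): "pixels" (420x560 bool, what is visible of it) and "extent" ([left, top, right, bottom] in pixels, round what is visible of it).
- bot.mark_of(camera, thing): "uv" ([column, row] in pixels: a listed point, or the origin of a listed thing).
The state is a dict: "time": time; "q": joint angles; "qd": joint speeds; "joint_efforts": joint torques, N m; "ee_pos": TCP position; "tcp_rot": TCP orientation; "wrist_force": force on the tool from outside, world axes, zero at the start; "torque": the same for the moment, N m; "opening": finger opening in m.
Only numpy, scipy, OpenCV 4.12 (cv2) and the standard library are available. Lean on these libraries where they do the work, as an engineer would, in place of code of your own. Each camera call takes 0.05 s, during which the arm holds its last target. There are 200 camera calls.

TASK

Put the cake-decorating kit away: stand the two loose piping nozzles upright in the two empty sockets of the grey nozzle block, set the two steel ring moulds upright in the two-bay tray, one in each bay, and lay the probe thermometer flat along the long undivided tray, inside its rim. One ring mould was wrongly left in the long tray and is in the thermometer's way, so it has to come out first. Leave the nozzle that already stands in the block and the jar lid where they are.

Things in the scene. Friction and masses are not known exactly. Their poses are not given: they have to be found in the camera images.
- nozzle_1: loose piping nozzle, a plain pale cone standing on its wide end: 28 mm across at the foot, 48 mm tall, 14 g, narrowing to about 9 mm at the tip. Origin: centre of the foot, z up. Take it from above across the cone (the spare nozzles at the very back of the bench are not part of the job).
- nozzle_2: loose piping nozzle, a plain pale cone standing on its wide end: 29 mm across at the foot, 50 mm tall, 14 g, narrowing to about 9 mm at the tip. Origin: centre of the foot, z up. Take it from above across the cone (the spare nozzles at the very back of the bench are not part of the job); same kind as nozzle_1, and either may go in either empty socket.
- ring_tall: loose thin-walled steel ring mould, a bright open cylinder: 56 mm outside diameter, 50 mm tall, 61 g, standing on the bench. Origin: centre of its lower edge, z up along its axis. Take it across the outside from above: its middle is not free for a finger, even though it looks open. (The spare rings at the very back of the bench are not part of the job.)
- ring_low: loose steel ring mould like ring_tall but wider and lower: 61 mm outside diameter, 40 mm tall, 54 g. It starts standing in the long tool_tray. Origin: centre of its lower edge, z up along its axis. Take it across the outside from above: its middle is not free for a finger. Either ring may go in either bay.
- thermometer: loose probe thermometer lying flat, 209 mm long, 50 g: a blue handle 25 mm wide and 17 mm tall, with a thin steel probe. Origin: under the middle of its length, at the underside of the handle. Its x axis runs along it: handle from x = -105 to -8 mm, probe from there to x = +105 mm; z up. It balances at about x = -50 mm. Either end may lie at either end of the tray. (A second blue thermometer far off to the right, out of reach, is not part of the job.)
- nozzle_home: the piping nozzle already in the block (27 mm foot, 46 mm tall, cone like the loose ones). Origin: centre of its foot, z up. It stands in the socket at y = +56 mm of nozzle_block and stays there.
- nozzle_block: grey plastic block, fixed to the bench, 62 mm (x) by 174 mm (y) by 18 mm high, with a row of three round sockets. Origin: centre of its underside. Sockets: 43 mm wide, 10 mm deep (floor 8 mm above the bench), centred at x = 0, y = -56, 0 and +56 mm in its frame. The ones at y = 0 and y = -56 mm are empty. It may be turned any way.
- ring_tray: low steel tray with a rolled rim, fixed to the bench, 106 mm (x) by 206 mm (y), with a cross wall at y = 0 that makes two equal bays. Rim 16 mm high, cross wall 13 mm, floor 3 mm above the bench. Each bay is 100 by 98 mm inside, centred at x = 0, y = +51 and -51 mm. Origin: centre of its underside.
- tool_tray: long low steel tray with a rolled rim and no cross wall, fixed to the bench, 92 mm (x) by 256 mm (y), 86 by 250 mm inside. Rim 14 mm high, floor 3 mm above the bench. Its length runs along its y axis. Origin: centre of its underside. ring_low stands in it at the start.
- jar_lid: black and gold metal jar lid, 71 mm across and 15 mm high, lying inside up behind the trays on the right. Not part of the job: leave it alone. Origin: centre of its underside.
Not all that is in view belongs to the job. What is shaped like the ring_tall but purple or red is not meant.

How it is judged:
By the outcome, as a careful person would: the job done as asked, in the order asked, and still so for the second after the job is handed in, with the robot touching nothing.
It also fails if it takes over 125 s, if anything falls off the work surface, if the arm or the gripper's body presses on something with over 40 N, if the wrist force passes 120 N, or if a joint passes its speed limit or range.

## Working session

There is one attempt and no reset: what is moved stays moved. The work goes in short steps, Python scripts to look and compute and a shell command to move; the robot and the scene stay as the last step left them, time stands still between calls to the robot, and variables do not carry over. Pictures are saved under pics/ and viewed, about 12 in all and at most 16, crops included, and the job is handed in when it is done.

```bash
ls; mkdir -p pics
python3 - <<'E'
from workcell import bot
import cv2,numpy as np
o=bot.get_obs();print({k:np.round(v,3).tolist() for k,v in o.items()})
ims=[]
for c in("top","side"):
    im=bot.camera(c);cv2.imwrite(f"pics/{c}0.png",im[...,::-1])
    k=bot.get_calibration(c);print(c,np.round(k["intrinsics"],1).tolist(),k["D"],np.round(k["pose"],3).tolist())
    for t in["nozzle_1","ring_tall","ring_low","thermometer","nozzle_home","nozzle_block","ring_tray","tool_tray","jar_lid"]:
        print(c,t,[(np.round(m["uv"]).tolist(),round(m["confidence"],2)) for m in bot.mark_of(c,t)])
print(bot.get_calibration("wrist"))
E
```

```text
pics
{'time': 0.0, 'q': [65.491, 5.011, 10.033, 95.099, 0.0, 90.001], 'qd': [-0.068, 0.113, 0.037, 0.029, -0.079, -0.02], 'joint_efforts': [0.003, -52.039, 46.48, 0.016, 0.0, -0.0], 'ee_pos': [0.228, 0.5, 0.231], 'tcp_rot': [-179.924, -0.0, 155.49], 'wrist_force': [-1.54, -0.47, 0.144], 'torque': [-0.025, 0.04, -0.015], 'opening': 0.086}
top [[393.3, 0.0, 273.4], [0.0, 393.3, 204.2], [0.0, 0.0, 1.0]] [-0.0858063  0.         0.         0.         0.       ] [[-0.03, -0.995, 0.095, 0.44], [-1.0, 0.03, 0.005, -0.023], [-0.007, -0.095, -0.995, 1.217], [0.0, 0.0, 0.0, 1.0]]
top nozzle_1 [([182.0, 274.0], 0.62), ([356.0, 253.0], 0.57)]
top ring_tall [([340.0, 225.0], 0.59), ([328.0, 271.0], 0.45), ([281.0, 169.0], 0.42), ([302.0, 248.0], 0.41), ([269.0, 252.0], 0.37), ([184.0, 274.0], 0.24)]
top ring_low [([343.0, 190.0], 0.69), ([355.0, 254.0], 0.67)]
top thermometer [([232.0, 254.0], 0.54)]
top nozzle_home [([233.0, 253.0], 0.74), ([283.0, 202.0], 0.55)]
top nozzle_block [([268.0, 200.0], 0.64)]
top ring_tray [([180.0, 208.0], 0.71)]
top tool_tray [([350.0, 191.0], 0.91)]
top jar_lid [([
[... 745 characters left out ...]
ool_tray [([278.0, 182.0], 0.89), ([255.0, 294.0], 0.32)]
side jar_lid [([352.0, 190.0], 0.31)]
{'intrinsics': array([[296.57574127,   0.        , 276.24869155],
       [  0.        , 296.57574127, 211.29226233],
       [  0.        ,   0.        ,   1.        ]]), 'D': array([-0.04846294,  0.        ,  0.        ,  0.        ,  0.        ]), 'T_tool_cam': array([[ 6.81791539e-04, -9.52647285e-01, -3.04076776e-01,
         7.76689885e-02],
       [ 9.99999674e-01,  5.17620960e-04,  6.20504851e-04,
        -3.05778517e-04],
       [-4.33725749e-04, -3.04077099e-01,  9.52647327e-01,
        -1.43027690e-01],
       [ 0.00000000e+00,  0.00000000e+00,  0.00000000e+00,
         1.00000000e+00]])}
```

Run:
```python
import cv2
a=cv2.imread("pics/top0.png")[90:330,110:430];cv2.imwrite("pics/top0c.png",cv2.resize(a,None,fx=2.5,fy=2.5,interpolation=cv2.INTER_CUBIC))
```

```text
(no output)
```

View pics/top0.png

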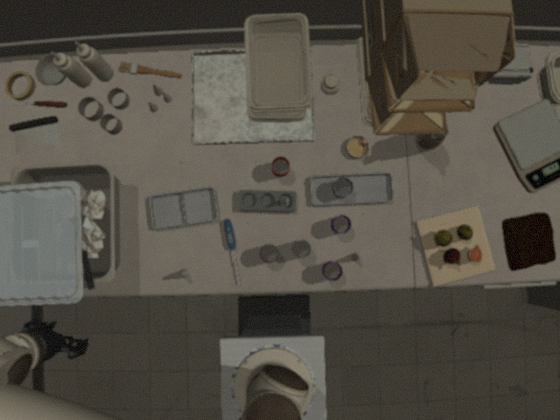

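View pics/top0c.png

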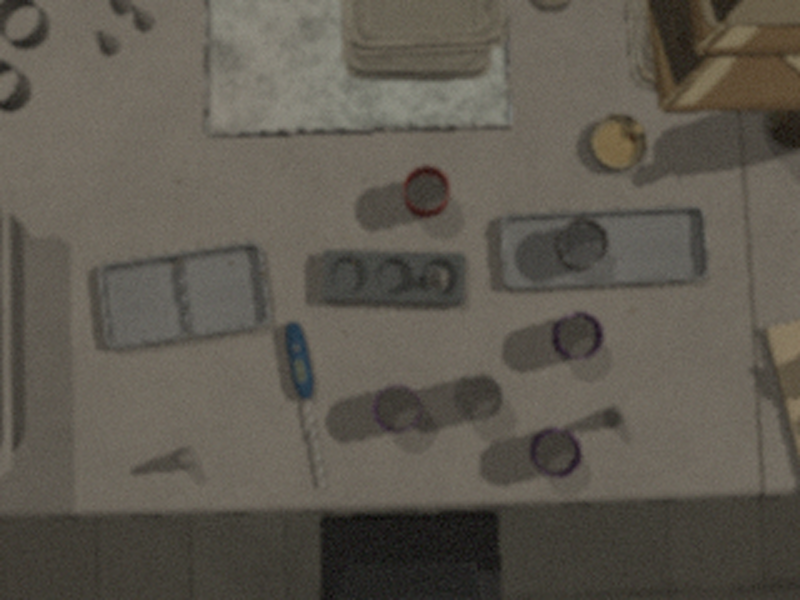

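View pics/side0.png

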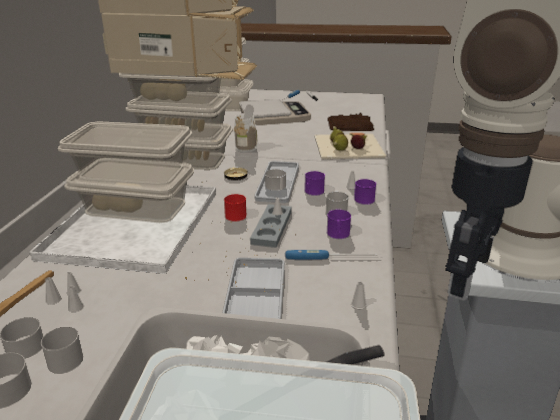

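Top view (pixels): bright ring_tall is at (302,248), not the purple rings (269,253), (341,225), (332,270) or the red one (281,167). ring_low is in the long tray at (343,188). The nozzles are at about (182,275) and (355,257), the thermometer runs (228,222)→(238,283), ring_tray is at (182,208), the block at (266,200) with the home nozzle on the right (285,201), tool_tray at (350,190). Spares at the back (90–120, 90–120) are to be ignored.

```bash
cat > h.py <<'E'
from workcell import bot
import cv2,numpy as np
from scipy.spatial.transform import Rotation as R
def cam(c):
    k=bot.get_calibration(c)
    if c!="wrist": return k["intrinsics"],k["D"],k["pose"]
    o=bot.get_obs();T=np.eye(4);T[:3,:3]=R.from_euler("xyz",o["tcp_rot"],degrees=True).as_matrix();T[:3,3]=o["ee_pos"]
    return k["intrinsics"],k["D"],T@k["T_tool_cam"]
def back(C,uv,z):
    K,D,P=C;n=cv2.undistortPoints(np.array(uv,float).reshape(-1,1,2),K,D).reshape(-1,2)
    d=np.c_[n,np.ones(len(n))]@P[:3,:3].T
    return P[:3,3]+d*((z-P[2,3])/d[:,2])[:,None]
def proj(C,p):
    K,D,P=C;M=np.linalg.inv(P);return cv2.projectPoints(np.array(p,float).reshape(-1,1,3),cv2.Rodrigues(M[:3,:3])[0],M[:3,3],K,D)[0].reshape(-1,2)
def go(x,y,z,yaw):
    "print shift in tool axes (cm) and turn (rad) to reach a pose pointing down"
    o=bot.get_obs();r=R.from_euler("xyz",o["tcp_rot"],degrees=True)
    d=r.inv().apply(np.array([x,y,z])-o["ee_pos"])*100
    t=(r.inv()*R.from_euler("xyz",[180,0,yaw],degrees=True)).as_rotvec()
    print("cm",np.round(d,2),"rad",np.round(t,3),"now",np.round(o["ee_pos"],4),np.round(o["tcp_rot"],1),"t",round(o["time"],2),"open",round(o["opening"],4))
E
python3 - <<'E'
from h import *
f=lambda p:np.array(p)/2.5+[110,90]
C=cam("top");S=cam("side")
def pr(n,p,z):
    w=back(C,[f(p)],z)[0];print(n,np.round(w,3),"r",round(np.hypot(*w[:2]),3),"top",np.round(proj(C,w))[0],"side",np.round(proj(S,[w[0],w[1],0])[0]))
pr("ringlow top",(582,244),.043);pr("ringtall",(478,398),.05)
pr("purpL",(398,410),.05);pr("purpM",(577,336),.05);pr("purpR",(556,452),.05);pr("red",(427,191),.05)
pr("noz1 base?",(185,463),.02);pr("noz2",(612,418),.03)
pr("therm h",(293,325),.012);pr("therm p",(321,487),.005)
for n,p in dict(A=(97,262),B=(258,245),Cc=(267,325),D=(108,349)).items():pr("rt"+n,p,.016)
for n,p in dict(A=(497,219),B=(700,210),Cc=(706,280),D=(503,290)).items():pr("tt"+n,p,.014)
for n,p in dict(A=(323,252),B=(465,254),Cc=(463,305),D=(322,302)).items():pr("nb"+n,p,.018)
bot.camera("side")
for t in["nozzle_1","thermometer","ring_tall","ring_low"]:
    for m in bot.masks_of("side",t): print(t,m["extent"],round(m["confidence"],2),np.round(back(S,[[(m["extent"][0]+m["extent"][2])/2,m["extent"][3]]],0)[0],3))
go(.45,-.2,.25,180)
E
```

```text
ringlow top [ 0.596 -0.228  0.043] r 0.638 top [343. 188.] side [276. 187.]
ringtall [ 0.416 -0.095  0.05 ] r 0.426 top [301. 249.] side [337. 214.]
purpL [ 0.404 -0.001  0.05 ] r 0.404 top [269. 254.] side [339. 233.]
purpM [ 0.485 -0.216  0.05 ] r 0.531 top [341. 224.] side [315. 192.]
purpR [ 0.349 -0.185  0.05 ] r 0.395 top [332. 271.] side [364. 200.]
red [ 0.665 -0.043  0.05 ] r 0.666 top [281. 166.] side [237. 216.]
noz1 base? [0.346 0.26  0.02 ] r 0.433 top [184. 275.] side [361. 304.]
noz2 [ 0.386 -0.257  0.03 ] r 0.464 top [355. 257.] side [351. 188.]
therm h [0.511 0.126 0.012] r 0.526 top [227. 220.] side [287. 258.]
therm p [0.312 0.097 0.005] r 0.327 top [238. 285.] side [378. 259.]
rtA [0.596 0.369 0.016] r 0.701 top [149. 195.] side [219. 327.]
rtB [0.611 0.167 0.016] r 0.633 top [213. 188.] side [238. 264.]
rtCc [0.511 0.158 0.016] r 0.535 top [217. 220.] side [284. 266.]
rtD [0.487 0.356 0.016] r 0.603 top [153. 230.] side [280. 329.]
ttA [ 0.634 -0.129  0.014] r 0.647 top [309. 178.] side [256. 202.]
ttB [ 0.638 -0.383  0.014] r 0.744 top [390. 174.] side [271. 166
[... 421 characters left out ...]
9, 277.7, 369.7, 310.3] 0.84 [0.347 0.28  0.   ]
nozzle_1 [222.1, 168.5, 244.1, 180.2] 0.29 [ 0.729 -0.256  0.   ]
thermometer [284.7, 250.9, 369.4, 259.9] 0.94 [0.422 0.12  0.   ]
ring_tall [323.5, 209.7, 351.7, 237.9] 0.89 [0.406 0.022 0.   ]
ring_tall [325.7, 192.1, 348.8, 211.8] 0.85 [ 0.415 -0.108  0.   ]
ring_tall [304.6, 170.5, 325.3, 198.7] 0.74 [ 0.48  -0.174  0.   ]
ring_tall [224.8, 192.6, 248.5, 223.4] 0.63 [ 0.657 -0.006  0.   ]
ring_tall [355.1, 178.3, 376.2, 203.0] 0.59 [ 0.344 -0.171  0.   ]
ring_low [263.9, 165.8, 286.6, 190.7] 0.79 [ 0.595 -0.206  0.   ]
cm [-49.24 -54.53  -1.87] rad [-0.    -0.    -0.428] now [0.2281 0.5004 0.2313] [-180.    -0.   155.5] t 1.25 open 0.0855
```

```bash
A='[[[-3.18,-2.55,0,0,0,0,100],[-3.18,-2.55,0,0,0,0,100],[-3.18,-2.55,0,0,0,0,100],[-3.18,-2.55,0,0,0,0,100],[-3.18,-2.55,0,0,0,0,100]]]'
python3 -m pendant '[[[-3.18,-2.55,0,0,0,0,100],[-3.18,-2.55,0,0,0,0,100],[-3.18,-2.55,0,0,0,0,100],[-3.18,-2.55,0,0,0,0,100],[-3.18,-2.55,0,0,0,0,100]]]' 60
python3 -m pendant '[[[-3.18,-2.55,0,0,0,0,100],[-3.18,-2.55,0,0,0,0,100],[-3.18,-2.55,0,0,0,0,100],[-3.18,-2.55,0,0,0,0,100],[-3.18,-2.55,0,0,0,0,100]]]'
python3 -c "
from h import *
go(.596,-.228,.17,180);print(bot.get_obs()['q'])"
```

```text
time: 1.67
ee_pos: [0.3195, 0.3184, 0.2282]
tcp_rot: [-179.9, -0.1, 156.1]
wrist_force: [0.0, 0.3, 0.1]
opening: 0.0854
time: 2.08
ee_pos: [0.4133, 0.132, 0.2293]
tcp_rot: [180.0, 0.1, 156.3]
wrist_force: [0.7, 0.4, 0.0]
opening: 0.0852
cm [-31.21 -25.6    5.94] rad [ 0.001  0.001 -0.414] now [0.4133 0.132  0.2293] [1.800e+02 1.000e-01 1.563e+02] t 2.08 open 0.0852
[ 1.77124706e+01 -1.09268492e+01 -5.37853671e+00  9.54705182e+01
 -8.00551938e-03  4.14541690e+01]
```

```bash
python3 -m pendant '[[[-3.18,-2.55,0.2,0,0,0,100],[-3.18,-2.55,0.2,0,0,0,100],[-3.18,-2.55,0.2,0,0,0,100],[-3.18,-2.55,0.2,0,0,0,100],[-3.18,-2.55,0.2,0,0,0,100]]]' >/dev/null
python3 -m pendant '[[[-3.18,-2.55,0.2,0,0,0,100],[-3.18,-2.55,0.2,0,0,0,100],[-3.18,-2.55,0.2,0,0,0,100],[-3.18,-2.55,0.2,0,0,0,100],[-3.18,-2.55,0.2,0,0,0,100]]]' >/dev/null
python3 -m pendant '[[[0,0,1,0,0,-0.11,100],[0,0,1,0,0,-0.11,100],[0,0,1,0,0,-0.11,100],[0,0,1,0,0,-0.08,100],[0,0,0,0,0,0,100]]]'
python3 - <<'E'
from h import *
go(.596,-.228,.17,180)
C=cam("wrist");im=bot.camera("wrist");cv2.imwrite("pics/w1.png",im[...,::-1])
for m in bot.masks_of("wrist","ring_low"):print(m["confidence"],m["extent"])
for m in bot.mark_of("wrist","ring_low"):print(m["confidence"],m["uv"],back(C,[m["uv"]],.003))
print(proj(C,[[.596,-.228,.043]]))
E
```

```text
time: 3.33
ee_pos: [0.6037, -0.2503, 0.1633]
tcp_rot: [179.9, 0.2, -179.9]
wrist_force: [-0.7, 0.1, -0.9]
opening: 0.0854
cm [ 0.77  2.23 -0.67] rad [0.002 0.003 0.002] now [ 0.6037 -0.2503  0.1633] [ 179.9    0.2 -179.9] t 3.33 open 0.0854
0.93 [264.4, 161.3, 331.6, 232.6]
0.49 [511.5, 160.4] [[ 0.56638695 -0.00249064  0.003     ]]
[[300.57500754 196.42391498]]
```

View pics/w1.png

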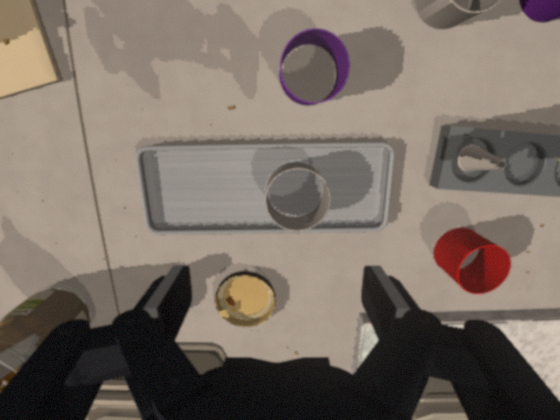

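The steel ring sits in the tray at (297,195), with purple at (315,67), red at (472,262) and the lid at (247,297) beside it. I'll fit its centre to the mask extent and check the tray.

```bash
cat >> h.py <<'E'
from scipy.optimize import least_squares
def fitcyl(C,ext,r0,r1,z0,h,x0):
    a=np.linspace(0,2*np.pi,60)
    def pts(p): return np.vstack([np.c_[p[0]+r*np.cos(a),p[1]+r*np.sin(a),0*a+z] for r,z in((r0,z0),(r1,z0+h))])
    f=lambda p:(lambda q:np.r_[q.min(0),q.max(0)]-ext)(proj(C,pts(p)))
    s=least_squares(f,x0,diff_step=1e-3);return s.x,np.round(s.fun,1)
def fitrect(C,uv,w,l,z,x0):
    def pts(p):
        c,s=np.cos(p[2]),np.sin(p[2]);return [[p[0]+c*u-s*v,p[1]+s*u+c*v,z] for u,v in((w/2,l/2),(w/2,-l/2),(-w/2,-l/2),(-w/2,l/2))]
    s=least_squares(lambda p:(proj(C,pts(p))-np.array(uv)).ravel(),x0);return np.round([*s.x[:2],np.degrees(s.x[2])],4),np.round(s.fun,1)
E
python3 - <<'E'
from h import *
C=cam("wrist")
print(fitcyl(C,[264.4,161.3,331.6,232.6],.0305,.0305,.003,.04,[.596,-.228]))
# corners: far-right(+x,+y) image bottom right
print(fitrect(C,[(386,229),(151,232),(139,149),(392,145)],.092,.256,.014,[.592,-.257,0]))
T=cam("top");f=lambda p:np.array(p)/2.5+[110,90]
print(fitrect(T,[f(p) for p in((497,219),(700,210),(706,280),(503,290))],.092,.256,.014,[.592,-.257,0]))
print(fitrect(T,[f(p) for p in((97,262),(258,245),(267,325),(108,349))],.106,.206,.016,[.551,.262,0]))
print(fitrect(T,[f(p) for p in((323,252),(465,254),(463,305),(322,302))],.062,.174,.018,[.565,0,0]))
E
```

```text
(array([ 0.60286256, -0.23005647]), array([ 1. ,  0.9, -1. , -0.9]))
(array([ 0.6001, -0.2603,  0.7114]), array([ 0.5,  1.7, -1.4,  2.2, -2.7, -0.9,  3.5, -1.3]))
(array([ 0.5923, -0.2577,  1.1067]), array([-0.1, -0.5,  0.5, -0.8,  0.4,  0.6, -0.8,  0.7]))
(array([0.5514, 0.2625, 5.7021]), array([-0.3,  0.7,  0.6, -1.2,  1. ,  0.8, -1.3, -0.3]))
(array([ 5.6410e-01,  1.3000e-03, -2.8401e+00]), array([ 0. , -0.1, -0.2,  0.2,  0.3, -0.1, -0.1,  0. ]))
```

```bash
python3 -m pendant '[[[0.25,2.0,2,0,0,0,100],[0,0,3,0,0,0,100],[0,0,2,0,0,0,100],[0,0,0,0,0,0,100]]]'
python3 - <<'E'
from h import *
C=cam("wrist");im=bot.camera("wrist");cv2.imwrite("pics/w2.png",im[...,::-1])
for m in bot.masks_of("wrist","ring_low"):print(m["confidence"],m["extent"],fitcyl(C,m["extent"],.0305,.0305,.003,.04,[.6,-.23]))
go(.603,-.230,.01,180)
E
```

```text
time: 3.82
ee_pos: [0.6052, -0.2298, 0.1013]
tcp_rot: [-179.8, 0.9, 179.2]
wrist_force: [-0.1, 0.0, -0.7]
opening: 0.0854
0.72 [233.8, 170.1, 317.9, 258.6] (array([ 0.60045847, -0.23045904]), array([-0.3, -0.8,  0.3,  0.8]))
cm [0.53 0.1  9.5 ] rad [-0.005  0.02  -0.013] now [ 0.6063 -0.2306  0.1051] [-179.7    1.2  179.2] t 3.92 open 0.0853
```

View pics/w2.png

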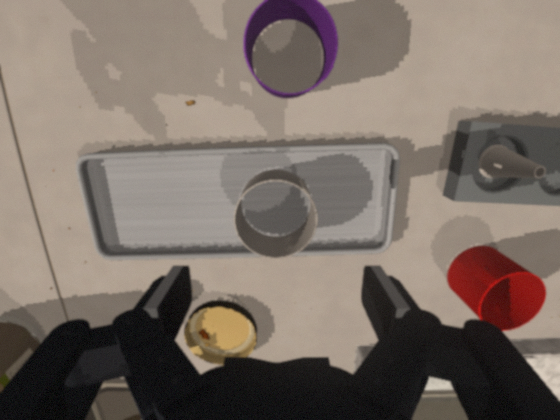

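```bash
python3 -m pendant '[[[0.4,0.0,2.5,0,0.02,-0.01,100],[0,0,2.5,0,0,0,100],[0,0,2.5,0,0,0,100],[0,0,0,0,0,0,100]]]'
python3 -c "
from h import *
go(.601,-.2305,.01,180)"
```

```text
time: 4.25
ee_pos: [0.6082, -0.2333, 0.0398]
tcp_rot: [-179.4, 0.8, 179.6]
wrist_force: [-1.0, 0.4, -1.5]
opening: 0.0852
cm [0.76 0.3  2.97] rad [-0.01   0.014 -0.007] now [ 0.6082 -0.2333  0.0398] [-179.4    0.8  179.6] t 4.25 open 0.0852
```

```bash
python3 -m pendant '[[[0.75,0.3,1.2,-0.01,0.014,0,100],[0.1,0,1.0,0,0,0,100],[0.1,0,0.7,0,0,0,100],[0,0,0,0,0,0,100]]]'
python3 -c "
from h import *
go(.601,-.2305,.01,180)"
```

```text
time: 4.58
ee_pos: [0.6012, -0.2315, 0.016]
tcp_rot: [-179.9, 0.3, 179.5]
wrist_force: [-0.3, -0.4, -0.9]
opening: 0.0856
cm [0.02 0.1  0.6 ] rad [-0.002  0.006 -0.009] now [ 0.6012 -0.2315  0.016 ] [-179.9    0.3  179.5] t 4.58 open 0.0856
```

```bash
python3 -m pendant '[[[0,0.1,0.6,0,0,0,75],[0,0,0,0,0,0,60],[0,0,0,0,0,0,55],[0,0,0,0,0,0,55],[0,0,0,0,0,0,55]]]' 30
python3 -m pendant '[[[0,0,0,0,0,0,55],[0,0,0,0,0,0,55]]]'
```

```text
time: 5.0
ee_pos: [0.6027, -0.231, 0.0127]
tcp_rot: [-179.8, 0.6, 179.5]
wrist_force: [-0.5, -0.4, -0.0]
opening: 0.0594
time: 5.17
ee_pos: [0.6028, -0.231, 0.013]
tcp_rot: [-179.8, 0.6, 179.5]
wrist_force: [0.9, 0.2, -0.1]
opening: 0.0591
```

```bash
python3 -m pendant '[[[0,0,-2,0,0,0,50],[0,0,-3,0,0,0,50],[0,0,-3,0,0,0,50],[0,0,-3,0,0.01,0,50],[0,0,-3,0,0,0,50]]]'
python3 -m pendant '[[[0,3,0,0,0,0,50],[0,4,0,0,0,0,50],[0,4,0,0,0,0,50],[0,4,0,0,0,0,50],[0,4,0,0,0,0,50]]]'
python3 -m pendant '[[[0.4,4,0,0,0,0,50],[0.4,4,0,0,0,0,50],[0.4,4,0,0,0,0,50],[0.4,4,0,0,0,0,50],[0.4,4,0,0,0,0,50]]]'
python3 -c "
from h import *
go(.55,.28,.13,180)"
```

```text
time: 5.58
ee_pos: [0.5974, -0.2289, 0.1485]
tcp_rot: [179.9, -0.9, 179.5]
wrist_force: [0.3, 0.2, -0.9]
opening: 0.059
time: 6.0
ee_pos: [0.6027, -0.0414, 0.1579]
tcp_rot: [-179.8, -0.1, 178.8]
wrist_force: [0.4, 0.2, -0.9]
opening: 0.059
time: 6.42
ee_pos: [0.5853, 0.1668, 0.1578]
tcp_rot: [-179.8, 0.0, 178.7]
wrist_force: [0.6, -0.4, -0.3]
opening: 0.059
cm [ 3.79 11.25  2.74] rad [-0.003  0.001 -0.022] now [0.5853 0.1668 0.1578] [-179.8    0.   178.7] t 6.42 open 0.059
```

```bash
python3 -m pendant '[[[1.1,3.7,0.5,0,0,-0.05,50],[1.2,3.7,0.5,0,0,-0.05,50],[1.2,3.7,0.5,0,0,-0.02,50],[0,0,0,0,0,0,50]]]'
python3 - <<'E'
from h import *
C=cam("wrist");im=bot.camera("wrist");cv2.imwrite("pics/w3.png",im[...,::-1])
go(.551,.313,.02,-174.3)
c=np.array([.5514,.2625]);a=np.radians(5.7);e=lambda u,v:[*(c+[u*np.cos(a)-v*np.sin(a),u*np.sin(a)+v*np.cos(a)]),.016]
print(proj(C,[e(.053,.103),e(.053,-.103),e(-.053,-.103),e(-.053,.103)]).round())
E
```

```text
time: 6.75
ee_pos: [0.5438, 0.2885, 0.1415]
tcp_rot: [-179.9, 0.1, -173.8]
wrist_force: [0.0, -0.5, -0.5]
opening: 0.059
cm [-0.88  2.61 12.19] rad [-0.002  0.002  0.008] now [0.5448 0.2864 0.142 ] [-1.799e+02  1.000e-01 -1.738e+02] t 6.8 open 0.059
[[352. 259.]
 [148. 257.]
 [134. 151.]
 [362. 153.]]
```

View pics/w3.png

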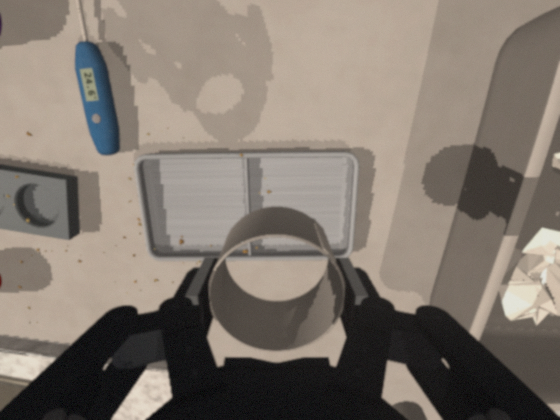

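Held ring at (277,285); the tray corners (137,154),(357,153),(353,256),(153,257) agree with the prediction within 3–5 px.

Run:
```python
from h import *
C=cam("wrist")
s,f=fitrect(C,[(353,256),(154,257),(138,154),(357,153)],.106,.206,.016,[.551,.262,.1]);print(s,f)
a=np.radians(s[2])
for v in(.051,-.051):print(s[:2]+[-v*np.sin(a),v*np.cos(a)])
go(s[0]-.051*np.sin(a),s[1]+.051*np.cos(a),.02,-174.5)
```

```text
[0.5531 0.2615 6.8402] [ 1.1  1.8 -3.3  2.3 -3.4  0.   5.2 -1.9]
[0.54702587 0.31213699]
[0.55917413 0.21086301]
cm [-0.48  2.56 12.19] rad [-0.002  0.002  0.012] now [0.5448 0.2864 0.142 ] [-1.799e+02  1.000e-01 -1.738e+02] t 6.8 open 0.059
```

```bash
python3 -m pendant '[[[-0.3,2.5,1,0,0,0,50],[0,0,3,0,0,0,50],[0,0,3,0,0,0,50],[0,0,2.5,0,0,0,50],[0,0,0,0,0,0,50]]]'
python3 -c "
from h import *
go(.548,.312,.014,-174.3)"
```

```text
time: 7.22
ee_pos: [0.5476, 0.312, 0.0467]
tcp_rot: [-179.9, 0.4, -173.9]
wrist_force: [-0.8, -0.7, -1.8]
opening: 0.0593
cm [-0.02  0.    3.27] rad [-0.001  0.008  0.008] now [0.5476 0.312  0.0467] [-179.9    0.4 -173.9] t 7.22 open 0.0593
```

```bash
python3 -m pendant '[[[0,0,2,0,0.008,0,50],[0,0,1.0,0,0,0,50],[0,0,0.3,0,0,0,50],[0,0,0.2,0,0,0,50]]]'
python3 -c "
from h import *
go(.548,.312,.014,-174.3)"
```

```text
time: 7.55
ee_pos: [0.5499, 0.3097, 0.0143]
tcp_rot: [-179.9, 0.1, -174.1]
wrist_force: [-0.9, 0.4, -0.7]
opening: 0.059
cm [0.16 0.25 0.03] rad [-0.001  0.002  0.004] now [0.5499 0.3097 0.0143] [-1.799e+02  1.000e-01 -1.741e+02] t 7.55 open 0.059
```

```bash
python3 -m pendant '[[[0,0,0.15,0,0,0,50],[0,0,0,0,0,0,76],[0,0,0,0,0,0,80],[0,0,0,0,0,0,84],[0,0,0,0,0,0,84]]]'
python3 -m pendant '[[[0,0,-1,0,0,0,84],[0,0,-3,0,0,0,90],[0,0,-3,0,0,0,100],[0,0,-3,0,0,0,100],[0,0,-3,0,0,0,100]]]'
python3 - <<'E'
from h import *
C=cam("wrist");im=bot.camera("wrist")
for t in("ring_low","ring_tray"):
  for m in bot.masks_of("wrist",t):print(t,m["confidence"],m["extent"],fitcyl(C,m["extent"],.0305,.0305,.003,.04,[.548,.31]))
go(.346,.265,.15,-174.3)
cv2.imwrite("pics/w4.png",im[...,::-1])
E
```

```text
time: 7.97
ee_pos: [0.5525, 0.3103, 0.0183]
tcp_rot: [179.9, 0.5, -174.1]
wrist_force: [0.2, 0.6, -0.3]
opening: 0.0716
time: 8.38
ee_pos: [0.548, 0.3084, 0.149]
tcp_rot: [-179.8, -0.1, -174.1]
wrist_force: [1.7, 1.1, -0.8]
opening: 0.0853
ring_low 0.65 [245.6, 167.1, 314.2, 242.8] (array([0.54799195, 0.31113567]), array([-0.4,  0.9,  0.4, -0.9]))
ring_tray 0.71 [119.5, 145.5, 335.6, 252.2] (array([0.54465713, 0.25963393]), array([ 67.4,  13.7, -76.4, -19.2]))
cm [ 2.07e+01 -2.32e+00  1.00e-02] rad [-0.     0.004  0.003] now [0.5496 0.3093 0.1509] [-180.     0.2 -174.1] t 8.53 open 0.0854
```

View pics/w4.png

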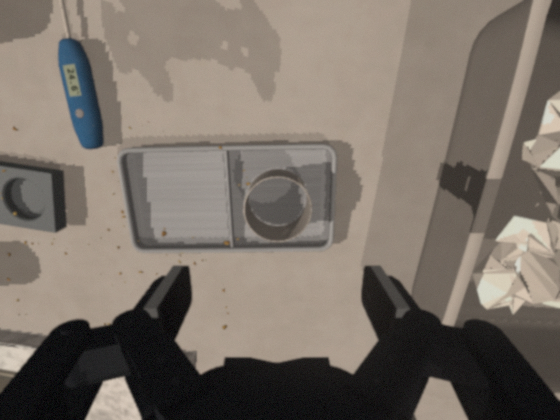

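ring_low stands upright at (277,203) in the right-hand bay, clear of the walls. On to nozzle_1.

```bash
python3 -m pendant '[[[4.1,-0.4,0,0,0,0,100],[4.1,-0.4,0,0,0,0,100],[4.1,-0.4,0,0,0,0,100],[4.1,-0.4,0,0,0,0,100],[3,-0.4,0,0,0,0,100]]]'
python3 -m pendant '[[[0,0,0,0,0,0,100]]]'
python3 - <<'E'
from h import *
C=cam("wrist");im=bot.camera("wrist")
for m in bot.masks_of("wrist","nozzle_1"):print(m["confidence"],m["extent"],fitcyl(C,m["extent"],.0142,.0045,0,.049,[.346,.27]))
for m in bot.mark_of("wrist","nozzle_1"):print(m["confidence"],m["uv"],back(C,[m["uv"]],0))
go(.346,.27,.15,180);print(bot.get_obs()["q"])
cv2.imwrite("pics/w5.png",im[...,::-1])
E
```

```text
time: 8.95
ee_pos: [0.3563, 0.2678, 0.1401]
tcp_rot: [-179.6, -0.5, -174.3]
wrist_force: [-1.3, 1.4, 0.5]
opening: 0.0854
time: 9.03
ee_pos: [0.3518, 0.2663, 0.1397]
tcp_rot: [-179.6, -0.6, -174.2]
wrist_force: [0.5, -0.6, 0.5]
opening: 0.0853
0.7 [262.8, 186.2, 287.7, 220.4] (array([0.35154501, 0.26400247]), array([-1.9, -0.1,  1.9,  0.1]))
0.91 [274.7, 201.3] [[0.35275907 0.26358317 0.        ]]
cm [ 1.01  0.3  -0.99] rad [-0.007 -0.007  0.1  ] now [0.3562 0.2679 0.14  ] [-179.6   -0.4 -174.3] t 9.18 open 0.0855
[ 37.01063874  -9.59070157 -14.11429049  86.05036488  -0.10283526
  31.27794197]
```

View pics/w5.png

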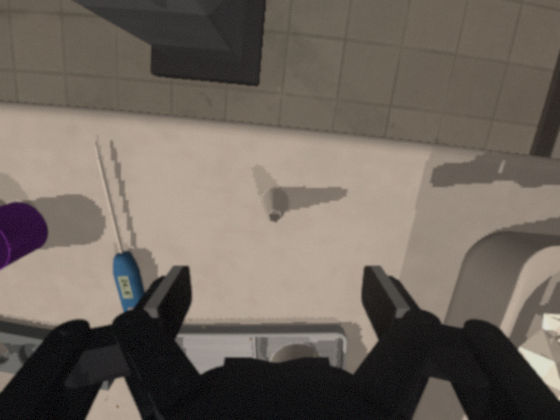

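Nozzle_1 at (275,205), standing alone; the thermometer is at left (120,260). Descend.

```bash
python3 -m pendant '[[[0.3,-0.3,2,0,0,0.05,70],[0,0,3,0,0,0.05,70],[0,0,3,0,0,0,70],[0,0,0,0,0,0,70]]]'
python3 - <<'E'
from h import *
C=cam("wrist");im=bot.camera("wrist");
for m in bot.mark_of("wrist","nozzle_1"):print(m["confidence"],m["uv"],back(C,[m["uv"]],0))
for m in bot.masks_of("wrist","nozzle_1"):print(m["confidence"],m["extent"],fitcyl(C,m["extent"],.0142,.0045,0,.049,[.346,.27]))
go(.352,.264,.014,180)
E
```

```text
time: 9.52
ee_pos: [0.3577, 0.2656, 0.0584]
tcp_rot: [-179.7, -0.2, 179.6]
wrist_force: [-0.4, -0.1, -1.6]
opening: 0.06
0.67 [275.3, 224.3] [[0.35389411 0.26443944 0.        ]]
0.86 [253.8, 204.0, 296.0, 261.4] (array([0.35350923, 0.26415022]), array([ 1.5,  1. , -1.5, -0.9]))
cm [ 0.78 -0.33  5.05] rad [-0.001  0.002 -0.006] now [0.3597 0.2673 0.0645] [-1.800e+02  1.000e-01  1.797e+02] t 9.67 open 0.06
```

```bash
python3 -m pendant '[[[0.5,-0.2,1.5,0,0,0,70],[0.1,0,1.5,0,0,0,70],[0,0,1.3,0,0,0,70],[0,0,0.6,0,0,0,70]]]'
python3 -c "
from h import *
go(.3535,.264,.014,180)"
```

```text
time: 10.0
ee_pos: [0.3598, 0.2692, 0.0238]
tcp_rot: [179.6, 0.7, 179.7]
wrist_force: [-1.0, -0.3, -0.1]
opening: 0.0598
cm [ 0.64 -0.53  0.97] rad [ 0.007  0.013 -0.005] now [0.3598 0.2692 0.0238] [179.6   0.7 179.7] t 10.0 open 0.0598
```

```bash
python3 -m pendant '[[[0.6,-0.5,0.5,0,0.01,0,70],[0.1,0,0.4,0,0,0,70],[0,0,0,0,0,0,70]]]'
python3 -c "
from h import *
go(.3535,.264,.014,180)"
```

```text
time: 10.25
ee_pos: [0.354, 0.265, 0.0171]
tcp_rot: [179.5, 0.2, 179.7]
wrist_force: [-0.3, -0.7, -0.7]
opening: 0.0596
cm [ 0.06 -0.1   0.31] rad [ 0.009  0.004 -0.005] now [0.354  0.265  0.0171] [179.5   0.2 179.7] t 10.25 open 0.0596
```

```bash
python3 -m pendant '[[[0,-0.1,0.4,0.009,0,0,40],[0,0,0.0,0,0,0,20],[0,0,0,0,0,0,10],[0,0,0,0,0,0,5],[0,0,0,0,0,0,5]]]' 25
python3 -m pendant '[[[0,0,0,0,0,0,5],[0,0,0,0,0,0,5],[0,0,0,0,0,0,5]]]'
```

```text
time: 10.67
ee_pos: [0.3554, 0.2648, 0.0153]
tcp_rot: [179.9, 0.4, 179.7]
wrist_force: [0.8, -0.2, -0.1]
opening: 0.0211
time: 10.92
ee_pos: [0.3555, 0.2649, 0.0156]
tcp_rot: [179.9, 0.4, 179.7]
wrist_force: [-0.0, 0.1, -0.6]
opening: 0.0215
```

```bash
python3 -m pendant '[[[0,0,-2,0,0,0,5],[0,0,-3,0,0,0,5],[0,0,-3,0,0,0,5],[-1,-1,-3,0,0,0,5],[-2.8,-2.8,0,0,0,0,5]]]'
python3 -m pendant '[[[-2.8,-2.8,0,0,0,0,5],[-2.8,-2.8,0,0,0,0,5],[-2.8,-2.8,0,0,0,0,5],[-2.8,-2.8,0,0,0,0,5],[-2.8,-2.8,0,0,0,0,5]]]'
python3 -m pendant '[[[-2.8,-2.8,0,0,0,0,5],[0,0,0,0,0,0,5]]]'
python3 - <<'E'
from h import *
C=cam("wrist");im=bot.camera("wrist");cv2.imwrite("pics/w6.png",im[...,::-1])
go(.567,.057,.13,180)
c=np.array([.5641,.0013]);a=np.radians(-2.84)
for v in(.056,0,-.056):print(proj(C,[[c[0]-v*np.sin(a),c[1]+v*np.cos(a),.018]]).round())
E
```

```text
time: 11.33
ee_pos: [0.3888, 0.2272, 0.128]
tcp_rot: [-179.9, 0.1, -180.0]
wrist_force: [1.3, 2.0, 1.4]
opening: 0.021
time: 11.75
ee_pos: [0.5352, 0.0827, 0.1331]
tcp_rot: [179.9, 0.6, -179.6]
wrist_force: [0.5, 1.5, -0.1]
opening: 0.0212
time: 11.92
ee_pos: [0.5681, 0.0486, 0.1323]
tcp_rot: [180.0, 0.6, -179.8]
wrist_force: [0.2, -0.4, 0.3]
opening: 0.0214
cm [-0.07  0.68  0.24] rad [0.001 0.009 0.003] now [0.5663 0.0502 0.1324] [ 179.9    0.5 -179.8] t 11.97 open 0.0212
[[286. 204.]]
[[224. 201.]]
[[162. 198.]]
```

View pics/w6.png

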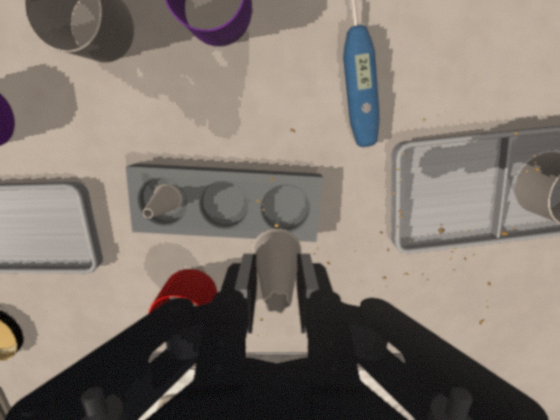

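Sockets at (285,206), (225,204) match the prediction; the nozzle hangs upright. Home nozzle at (160,202). Lower in.

```bash
python3 -m pendant '[[[-0.2,0.6,1,0,0.008,0,5],[0.1,0,3,0,0,0,5],[0.2,0,3,0,0,0,5],[0.1,0,1.5,0,0,0,5],[0,0,0,0,0,0,5]]]'
python3 -c "
from h import *
go(.569,.057,.025,-178)"
```

```text
time: 12.38
ee_pos: [0.5627, 0.0609, 0.043]
tcp_rot: [179.9, 0.0, -179.8]
wrist_force: [0.1, -0.6, -1.0]
opening: 0.0212
cm [-0.62 -0.39  1.8 ] rad [ 0.002  0.    -0.031] now [0.5627 0.0609 0.043 ] [ 179.9    0.  -179.8] t 12.38 open 0.0212
```

```bash
python3 -m pendant '[[[-0.6,-0.4,0.2,0,0,0,5],[0,0,0.4,0,0,0,5],[0,0,0,0,0,0,5]]]'
python3 -c "
from h import *
go(.569,.057,.025,-178)"
```

```text
time: 12.63
ee_pos: [0.568, 0.0596, 0.0371]
tcp_rot: [179.8, -0.0, -179.5]
wrist_force: [0.5, -0.0, -0.4]
opening: 0.0212
cm [-0.1  -0.27  1.21] rad [ 0.003 -0.001 -0.027] now [0.568  0.0596 0.0371] [ 179.8   -0.  -179.5] t 12.63 open 0.0212
```

```bash
python3 -m pendant '[[[-0.1,-0.3,0.6,0,0,0,5],[0,0,0.4,0,0,0,5],[0,0,0.2,0,0,0,5],[0,0,0,0,0,0,5]]]'
python3 -c "
from h import *
go(.569,.057,.025,-178)"
```

```text
time: 12.97
ee_pos: [0.571, 0.057, 0.0269]
tcp_rot: [179.8, 0.2, -179.5]
wrist_force: [0.4, -0.5, -0.8]
opening: 0.0212
cm [ 0.2  -0.    0.19] rad [ 0.003  0.004 -0.026] now [0.571  0.057  0.0269] [ 179.8    0.2 -179.5] t 12.97 open 0.0212
```

```bash
python3 -m pendant '[[[0.1,0,0.3,0,0,0,5],[0.1,0,0.1,0,0,0,5],[0,0,0,0,0,0,5]]]'
python3 -m pendant '[[[0,0,0,0,0,0,32],[0,0,0,0,0,0,38],[0,0,0,0,0,0,42],[0,0,0,0,0,0,45]]]'
python3 -m pendant '[[[0,0,-2,0,0,0,45],[0,0,-3,0,0,0,45],[0,0,-3,0,0,0,60],[0,0,-3,0,0,0,60],[0,0,0,0,0,0,60]]]'
python3 - <<'E'
from h import *
C=cam("wrist");im=bot.camera("wrist");cv2.imwrite("pics/w7.png",im[...,::-1])
for m in bot.masks_of("wrist","nozzle_1"):print(m["confidence"],m["extent"],fitcyl(C,m["extent"],.0142,.0045,.008,.049,[.56,.05]))
go(.386,-.257,.13,90)
E
```

```text
time: 13.22
ee_pos: [0.5691, 0.0568, 0.0231]
tcp_rot: [179.8, 0.3, -179.5]
wrist_force: [0.2, -0.6, -0.2]
opening: 0.0211
time: 13.55
ee_pos: [0.5691, 0.0568, 0.0234]
tcp_rot: [179.8, 0.3, -179.5]
wrist_force: [0.6, -0.2, -0.4]
opening: 0.0386
time: 13.97
ee_pos: [0.5667, 0.0563, 0.1355]
tcp_rot: [179.8, -0.0, -179.5]
wrist_force: [1.4, 0.9, 1.4]
opening: 0.0512
0.87 [264.0, 187.5, 292.6, 228.8] (array([0.56817421, 0.05842542]), array([-0.6,  2.2,  0.6, -1.9]))
cm [ 18.19 -31.17   0.09] rad [-0.002 -0.006  1.579] now [0.5654 0.0562 0.1307] [ 179.9   -0.3 -179.5] t 14.07 open 0.0509
```

View pics/w7.png

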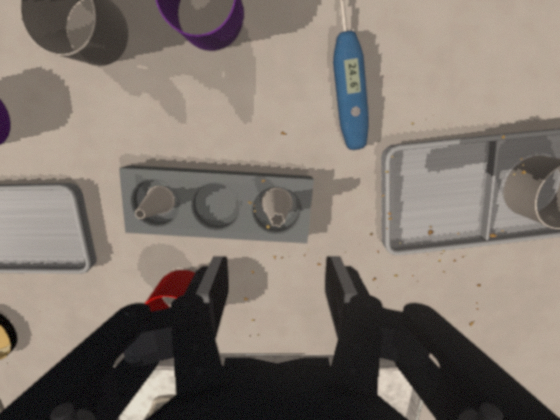

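Nozzle_1 stands centred in its socket at (275,208). On to nozzle_2.

```bash
python3 -m pendant '[[[2,-3.4,0,0,0,0,60],[2,-3.4,0,0,0,0,60],[2,-3.4,0,0,0,0,60],[2,-3.4,0,0,0,0,60],[2,-3.4,0,0,0,0,60]]]' >/dev/null
python3 -m pendant '[[[2,-3.4,0,0,0,0,60],[2,-3.4,0,0,0,0,60],[2,-3.4,0,0,0,0,60],[2,-3.4,0,0,0,0,60],[0,0,0,0,0,0.12,60]]]' 
python3 -m pendant '[[[0,0,0,0,0,0.12,60],[0,0,0,0,0,0.12,60],[0,0,0,0,0,0.12,60],[0,0,0,0,0,0.12,60],[0,0,0,0,0,0.12,60]]]' >/dev/null
python3 -m pendant '[[[0,0,0,0,0,0.12,60],[0,0,0,0,0,0.12,60],[0,0,0,0,0,0.12,60],[0,0,0,0,0,0.12,60],[0,0,0,0,0,0.12,60]]]' >/dev/null
python3 -m pendant '[[[0,0,0,0,0,0.12,60],[0,0,0,0,0,0.12,60],[0,0,0,0,0,0,60]]]'
cat > n2.py <<'E'
from h import *
C=cam("wrist");im=bot.camera("wrist");cv2.imwrite("pics/w8.png",im[...,::-1])
for m in bot.masks_of("wrist","nozzle_2"):print(m["confidence"],m["extent"],fitcyl(C,m["extent"],.0145,.0045,0,.05,[.386,-.257]))
for m in bot.mark_of("wrist","nozzle_2"):print(m["confidence"],m["uv"],back(C,[m["uv"]],0))
go(.386,-.257,.0155,90);print(bot.get_obs()["q"])
E
python3 n2.py
```

```text
time: 14.9
ee_pos: [0.3762, -0.26, 0.1163]
tcp_rot: [179.7, -1.2, 174.5]
wrist_force: [0.0, 0.4, -0.1]
opening: 0.0515
time: 15.98
ee_pos: [0.3659, -0.2591, 0.0967]
tcp_rot: [-177.6, -1.2, 88.1]
wrist_force: [1.3, -0.2, 0.2]
opening: 0.0512
0.88 [289.0, 208.0, 321.4, 248.9] (array([ 0.38640115, -0.26604701]), array([-0.8, -2.3,  0.8,  2. ]))
0.41 [310.3, 1.2, 397.8, 37.0] (array([ 0.42234263, -0.11833523]), array([ 23.2,  -9.5, -18. ,  12.2]))
0.58 [305.9, 220.5] [[ 3.87041070e-01 -2.64689760e-01  2.77555756e-17]]
cm [0.11 2.33 8.1 ] rad [-0.041 -0.021 -0.022] now [ 0.3661 -0.2593  0.0974] [-177.6   -1.2   88.7] t 16.13 open 0.0513
[-35.08426431  -6.73678894 -16.34355991  83.01985062  -0.35413127
  56.21294816]
```

```bash
python3 -m pendant '[[[-0.5,2.0,0,-0.04,-0.02,-0.02,60],[0,0,1,0,0,0,60],[0,0,1,0,0,0,60],[0,0,0,0,0,0,60]]]'
python3 n2.py
```

```text
time: 16.47
ee_pos: [0.3853, -0.2644, 0.0738]
tcp_rot: [-179.9, -0.1, 90.5]
wrist_force: [0.1, 0.7, 0.2]
opening: 0.0512
0.81 [259.5, 205.4, 297.7, 255.0] (array([ 0.38709241, -0.26470874]), array([ 0.4, -1.2, -0.4,  1.1]))
0.79 [279.6, 224.1] [[ 0.38789562 -0.26635561  0.        ]]
cm [0.79 0.01 6.03] rad [-0.001 -0.     0.007] now [ 0.386  -0.2649  0.0758] [-180.    -0.    90.4] t 16.62 open 0.0513
[-3.44542584e+01 -6.36183479e+00 -1.83414636e+01  7.80621070e+01
 -1.70680961e-02  5.51273390e+01]
```

View pics/w8.png

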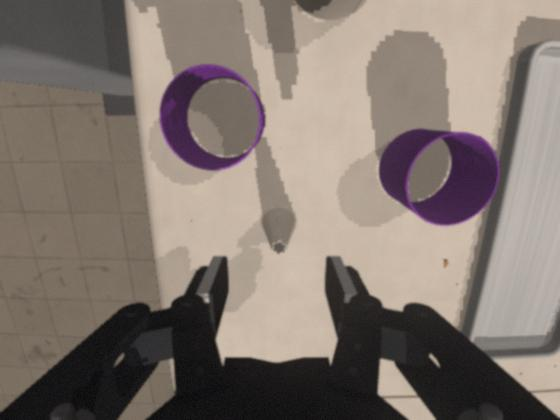

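Nozzle_2 at (280,232), clear of the purple rings at (213,117) and (440,175). Descend.

```bash
python3 -m pendant '[[[0,0.1,2,0,0,0,60],[0,0,2,0,0,0,60],[0,0,1,0,0,0,60],[0,0,0,0,0,0,60]]]'
python3 -c "
from h import *
go(.3875,-.2655,.0155,90)"
```

```text
time: 16.95
ee_pos: [0.3874, -0.2658, 0.0265]
tcp_rot: [179.9, 0.1, 90.4]
wrist_force: [0.5, -0.3, 0.4]
opening: 0.0511
cm [0.03 0.01 1.1 ] rad [0.001 0.002 0.007] now [ 0.3874 -0.2658  0.0265] [1.799e+02 1.000e-01 9.040e+01] t 16.95 open 0.0511
```

```bash
python3 -m pendant '[[[0,0,0.7,0,0,0,60],[0,0,0.4,0,0,0,60],[0,0,0,0,0,0,60]]]'
python3 -m pendant '[[[0,0,0,0,0,0,30],[0,0,0,0,0,0,20],[0,0,0,0,0,0,5],[0,0,0,0,0,0,5],[0,0,0,0,0,0,5]]]'
python3 -m pendant '[[[0,0,0,0,0,0,5],[0,0,0,0,0,0,5]]]'
```

```text
time: 17.2
ee_pos: [0.3876, -0.2662, 0.0162]
tcp_rot: [179.9, 0.1, 90.4]
wrist_force: [-0.0, 0.0, -0.7]
opening: 0.0516
time: 17.62
ee_pos: [0.3886, -0.2668, 0.0184]
tcp_rot: [179.8, 0.2, 90.4]
wrist_force: [-0.2, -0.3, 0.5]
opening: 0.019
time: 17.78
ee_pos: [0.3888, -0.267, 0.0187]
tcp_rot: [179.7, 0.2, 90.4]
wrist_force: [0.7, -0.4, 0.2]
opening: 0.0186
```

```bash
python3 -m pendant '[[[0,0,-1.5,0,0,0,5],[0,0,-2,0,0,0,5],[0,0,-3,0,0,0,5],[0,0,-3,0,0,0,5],[0,0,-2,0,0,0,5]]]'
python3 n2.py; python3 -c "
import cv2;a=cv2.imread('pics/w8.png');cv2.imwrite('pics/w9.png',a[180:400,160:400])"
```

```text
time: 18.2
ee_pos: [0.3853, -0.2644, 0.1324]
tcp_rot: [-179.8, -0.1, 90.4]
wrist_force: [0.5, -0.5, 0.2]
opening: 0.0186
0.88 [277.7, 250.2] [[ 0.38678776 -0.31595216  0.        ]]
0.56 [492.0, 201.4] [[ 0.59804195 -0.26217034  0.        ]]
cm [ 0.78  0.05 11.61] rad [-0.003 -0.001  0.008] now [ 0.3859 -0.2649  0.1316] [-1.798e+02 -1.000e-01  9.040e+01] t 18.35 open 0.0187
[-3.44414350e+01 -6.90347685e+00 -1.26649139e+01  8.44030431e+01
 -3.88455672e-02  5.51283949e+01]
```

View pics/w9.png

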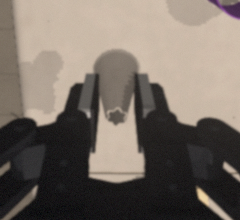

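```bash
python3 - <<'E'
from h import *
C=cam("wrist");o=bot.get_obs()
for k in(.012,.016,.02,.025,.03):print(k,proj(C,[o["ee_pos"]-[0,0,k]]))
E
python3 -m pendant '[[[2.5,1.7,0,0,0,0,5],[3.3,2.25,0,0,0,0,5],[3.3,2.25,0,0,0,0,5],[3.3,2.25,0,0,0,0,5],[3.3,2.25,0,0,0,0,5]]]' >/dev/null
python3 -m pendant '[[[3.3,2.25,0,0,0,0.03,5],[3.3,2.25,0,0,0,0.03,5],[3,2,0,0,0,0,5],[0,0,0,0,0,0,5]]]'
python3 -c "
from h import *
go(.566,.001,.027,87.2)"
```

```text
0.012 [[276.10677899 257.59300589]]
0.016 [[276.12712079 254.54261405]]
0.02 [[276.14660223 251.62099491]]
0.025 [[276.16982439 248.13807268]]
0.03 [[276.19187887 244.8299693 ]]
time: 19.1
ee_pos: [0.5622, -0.0023, 0.1194]
tcp_rot: [-179.2, -0.1, 86.3]
wrist_force: [-0.2, -0.9, -0.5]
opening: 0.0185
cm [0.34 0.48 9.24] rad [-0.013 -0.001 -0.015] now [ 0.5622 -0.0023  0.1194] [-1.792e+02 -1.000e-01  8.630e+01] t 19.1 open 0.0185
```

```bash
python3 -m pendant '[[[0.3,0.4,1,-0.012,0,-0.015,5],[0,0,2.5,0,0,0,5],[0,0,2,0,0,0,5],[0,0,0.8,0,0,0,5],[0,0,0,0,0,0,5]]]'
python3 -c "
from h import *
go(.567,.001,.028,87.2)
C=cam('wrist');im=bot.camera('wrist');cv2.imwrite('pics/w10.png',im[...,::-1])"
```

```text
time: 19.52
ee_pos: [0.5646, 0.004, 0.0474]
tcp_rot: [-179.5, -0.1, 87.6]
wrist_force: [-1.4, -0.6, 0.7]
opening: 0.0189
cm [-0.29  0.27  1.94] rad [-0.009 -0.001  0.007] now [0.5646 0.004  0.0474] [-1.795e+02 -1.000e-01  8.760e+01] t 19.52 open 0.0189
```

View pics/w10.png

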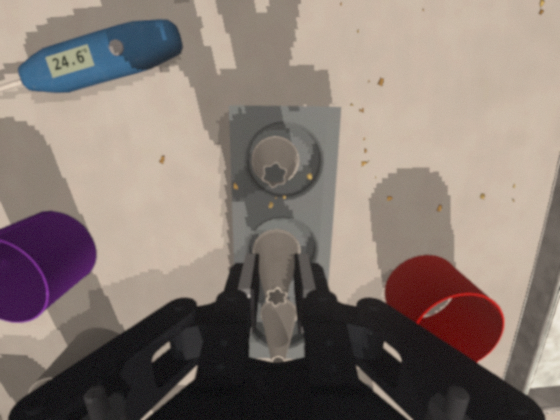

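```bash
python3 -m pendant '[[[-0.25,0.35,0.4,-0.009,0,0,5],[0,0,0.5,0,0,0,5],[0,0,0.4,0,0,0,5],[0,0,0,0,0,0,5]]]'
python3 -c "
from h import *
go(.568,.001,.028,87.2)"
```

```text
time: 19.9
ee_pos: [0.5696, 0.0001, 0.0368]
tcp_rot: [179.7, -0.1, 87.5]
wrist_force: [0.9, -0.5, 0.2]
opening: 0.0185
cm [ 0.08 -0.17  0.88] rad [ 0.005 -0.001  0.006] now [5.696e-01 1.000e-04 3.680e-02] [ 1.797e+02 -1.000e-01  8.750e+01] t 19.9 open 0.0185
```

```bash
python3 -m pendant '[[[0,-0.1,0.5,0,0,0,5],[0,0,0.3,0,0,0,5],[0,0,0.2,0,0,0,5],[0,0,0.15,0,0,0,5],[0,0,0,0,0,0,5]]]'
python3 -c "
from h import *
go(.568,.001,.028,87.2)"
```

```text
time: 20.32
ee_pos: [0.5694, -0.0001, 0.0256]
tcp_rot: [179.6, -0.1, 87.5]
wrist_force: [-0.1, 0.5, 0.0]
opening: 0.0189
cm [ 0.11 -0.14 -0.25] rad [ 0.007 -0.001  0.005] now [ 5.694e-01 -1.000e-04  2.560e-02] [ 1.796e+02 -1.000e-01  8.750e+01] t 20.32 open 0.0189
```

```bash
python3 -m pendant '[[[0,0,0.1,0,0,0,5],[0,0,0,0,0,0,5],[0,0,0,0,0,0,32],[0,0,0,0,0,0,38],[0,0,0,0,0,0,45]]]'
python3 -m pendant '[[[0,0,0,0,0,0,45],[0,0,-2,0,0,0,45],[0,0,-3,0,0,0,45],[0,0,-3,0,0,0,60],[0,0,-3,0,0,0,60]]]'
cat > chk.py <<'E'
from h import *
import sys
C=cam("wrist");im=bot.camera("wrist");cv2.imwrite(sys.argv[1],im[...,::-1])
for m in bot.masks_of("wrist","nozzle_2"):print(m["confidence"],m["extent"],fitcyl(C,m["extent"],.0145,.0045,.008,.05,[.566,.02]))
E
python3 chk.py pics/w11.png; python3 -c "
from h import *
go(.416,-.095,.13,180)"
```

```text
time: 20.73
ee_pos: [0.57, 0.0, 0.026]
tcp_rot: [179.5, -0.1, 87.5]
wrist_force: [0.4, -0.4, 0.2]
opening: 0.0382
time: 21.15
ee_pos: [0.5647, -0.0, 0.131]
tcp_rot: [-179.7, -0.0, 87.5]
wrist_force: [0.6, 0.5, 0.2]
opening: 0.0516
0.89 [256.9, 126.8, 292.4, 157.7] (array([0.56518845, 0.05621042]), array([ 1.3, -1.3, -1.3,  1.4]))
0.76 [267.9, 190.5, 297.5, 225.5] (array([ 5.70216516e-01, -6.45910812e-05]), array([-0.7, -1.9,  0.7,  1.7]))
cm [-10.15 -14.71   0.51] rad [ 0.004  0.002 -1.614] now [ 0.5674 -0.      0.1357] [ 1.798e+02 -1.000e-01  8.750e+01] t 21.25 open 0.051
```

View pics/w11.png

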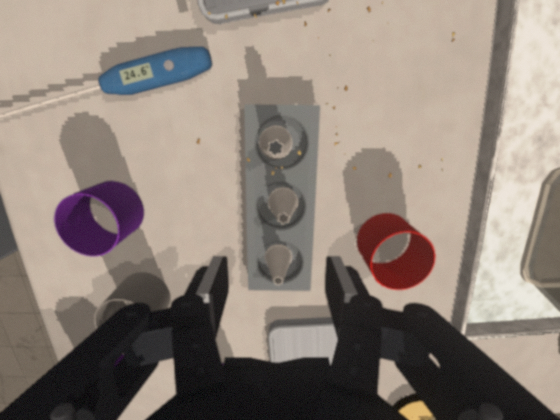

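All three nozzles stand in their sockets, (275,145), (282,205), (278,262). ring_tall next: it is the bright ring at lower left (150,300); purple neighbours must not be taken.

```bash
python3 -m pendant '[[[-2,-3,0,0,0,0,80],[-2,-3,0,0,0,0,100],[-2,-3,0,0,0,0,100],[-2,-3,0,0,0,-0.02,100],[-2,-2.6,0,0,0,-0.02,100]]]' >/dev/null
python3 -m pendant '[[[0,0,0,0,0,0,100]]]'
cat > rt.py <<'E'
from h import *
C=cam("wrist");im=bot.camera("wrist");hs=cv2.cvtColor(im,cv2.COLOR_RGB2HSV)
for m in bot.masks_of("wrist","ring_tall"):print(round(m["confidence"],2),m["extent"],"sat",np.median(hs[...,1][m["pixels"]]),fitcyl(C,m["extent"],.028,.028,0,.05,[.416,-.095]))
go(.416,-.095,.016,90)
E
python3 rt.py
```

```text
time: 21.75
ee_pos: [0.4132, -0.0958, 0.1308]
tcp_rot: [179.9, -0.1, 90.2]
wrist_force: [0.2, 0.4, 0.1]
opening: 0.0853
0.96 [518.3, 116.9, 558.9, 180.0] sat 188.0 (array([ 0.63411493, -0.03950138]), array([-35. ,  -3.1,  32.4,   6.1]))
0.88 [319.6, 290.1, 376.6, 366.6] sat 131.0 (array([ 0.48409494, -0.22064014]), array([-4.8, -0.5,  4.2,  1. ]))
0.87 [180.1, 263.2, 243.5, 342.8] sat 135.0 (array([ 0.35327319, -0.19028002]), array([-1.7,  0.5,  2. , -0.4]))
0.84 [228.8, 42.2, 307.0, 131.4] sat 108.0 (array([0.40717057, 0.0016391 ]), array([-0.6,  2.3,  0.6, -2.6]))
0.71 [249.1, 178.1, 316.3, 254.6] sat 42.0 (array([ 0.41860973, -0.10007723]), array([-1.2, -0.8,  1.2,  0.8]))
cm [-0.07 -0.05 11.49] rad [ 0.003 -0.001  0.002] now [ 0.4161 -0.0945  0.1309] [ 1.798e+02 -1.000e-01  9.010e+01] t 21.85 open 0.0856
```

```bash
python3 -m pendant '[[[-0.5,0.3,2,0,0,0,100],[0,0,2.5,0,0,0,100],[0,0,2,0,0,0,100],[0,0,0,0,0,0,100]]]'
python3 rt.py | tail -2; python3 -c "
from h import *
go(.4185,-.1,.016,90)"
```

```text
time: 22.18
ee_pos: [0.4235, -0.0986, 0.0645]
tcp_rot: [179.5, -0.1, 90.1]
wrist_force: [-1.3, 0.0, 0.2]
opening: 0.0852
0.56 [317.5, 330.0, 374.0, 376.1] sat 139.0 (array([ 0.47385085, -0.19377459]), array([-16. , -27.6,  13.7,  31.3]))
cm [ 0.39 -0.91  5.17] rad [ 0.011 -0.     0.002] now [ 0.4246 -0.0989  0.0678] [179.3  -0.   90.1] t 22.28 open 0.0852
cm [-0.11 -0.66  5.18] rad [ 0.011 -0.     0.002] now [ 0.4246 -0.0989  0.0678] [179.3  -0.   90.1] t 22.28 open 0.0852
```

```bash
python3 -m pendant '[[[-0.1,-0.6,0.3,0.01,0,0,100],[0,-0.1,1.5,0,0,0,100],[0,-0.1,1.5,0,0,0,100],[0,0,0,0,0,0,100]]]'
python3 -c "
from h import *
go(.4185,-.1,.016,90)"
```

```text
time: 22.62
ee_pos: [0.4195, -0.0998, 0.0389]
tcp_rot: [179.7, 0.1, 90.2]
wrist_force: [-1.2, -0.7, -0.9]
opening: 0.0852
cm [-0.02 -0.11  2.29] rad [0.006 0.001 0.004] now [ 0.4195 -0.0998  0.0389] [1.797e+02 1.000e-01 9.020e+01] t 22.62 open 0.0852
```

```bash
python3 -m pendant '[[[0,-0.1,1.2,0.005,0,0,100],[0,-0.1,0.9,0,0,0,100],[0,0,0.2,0,0,0,75],[0,0,0,0,0,0,60],[0,0,0,0,0,0,50]]]' 30
python3 -m pendant '[[[0,0,0,0,0,0,50],[0,0,0,0,0,0,50],[0,0,0,0,0,0,50]]]'
```

```text
time: 23.03
ee_pos: [0.4193, -0.1001, 0.0177]
tcp_rot: [179.8, 0.1, 90.2]
wrist_force: [-0.6, 0.9, 4.7]
opening: 0.054
time: 23.28
ee_pos: [0.4199, -0.1002, 0.0187]
tcp_rot: [179.7, 0.1, 90.2]
wrist_force: [0.0, -0.0, -0.8]
opening: 0.0536
```

```bash
python3 -m pendant '[[[0,0,-2,0,0,0,45],[0,0,-3,0,0,0,45],[0,0,-3,0,0,0,45],[0,0,-3,0,0,0,45],[1,0.5,-2,0,0,0,45]]]'
python3 -m pendant '[[[3,1.4,0,0,0,0,45],[3.45,1.55,0,0,0,0,45],[3.45,1.55,0,0,0,0,45],[3.45,1.55,0,0,0,0,45],[3.45,1.55,0,0,0,0,45]]]' >/dev/null
python3 -m pendant '[[[3.45,1.55,0,0,0,0,45],[3.45,1.55,0,0,0,0,45],[3.45,1.55,0,0,0,-0.05,45],[2,1,0,0,0,-0.05,45],[0,0,0,0,0,0,45]]]'
python3 - <<'E'
from h import *
C=cam("wrist");im=bot.camera("wrist");cv2.imwrite("pics/w12.png",im[...,::-1])
go(.559,.211,.025,95.7)
a=np.radians(6)
for v in(.103,-.103,0):
  for u in(.053,-.053):print(u,v,proj(C,[[.5525+u*np.cos(a)-v*np.sin(a),.262+u*np.sin(a)+v*np.cos(a),.016]]).round())
E
```

```text
time: 23.7
ee_pos: [0.4203, -0.0898, 0.1489]
tcp_rot: [-179.7, 0.0, 90.2]
wrist_force: [-0.0, -0.4, -0.2]
opening: 0.0536
time: 24.53
ee_pos: [0.5605, 0.2171, 0.1572]
tcp_rot: [179.4, 0.1, 95.9]
wrist_force: [0.7, -0.5, 0.5]
opening: 0.0538
cm [-0.42 -0.25 13.21] rad [0.01  0.003 0.   ] now [0.5598 0.2157 0.1571] [179.4   0.2  95.7] t 24.58 open 0.054
0.053 0.103 [[332.  31.]]
-0.053 0.103 [[208.  31.]]
0.053 -0.103 [[322. 251.]]
-0.053 -0.103 [[221. 251.]]
0.053 0 [[327. 152.]]
-0.053 0 [[215. 152.]]
```

View pics/w12.png

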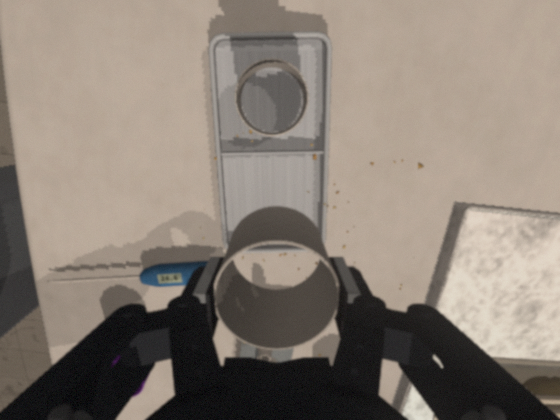

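ring_tall hangs upright over the empty bay; tray edges and cross wall (row 152) match the prediction. Lower.

```bash
python3 -m pendant '[[[-0.4,-0.25,2,0.01,0,0,45],[0,0,3,0,0,0,45],[0,0,3,0,0,0,45],[0,0,2,0,0,0,45],[0,0,0,0,0,0,45]]]'
python3 -c "
from h import *
go(.559,.211,.022,95.7)"
```

```text
time: 25.0
ee_pos: [0.5579, 0.2085, 0.0558]
tcp_rot: [179.9, 0.2, 95.4]
wrist_force: [0.5, -1.0, -1.7]
opening: 0.0538
cm [0.25 0.13 3.38] rad [ 0.002  0.003 -0.004] now [0.5579 0.2085 0.0558] [179.9   0.2  95.4] t 25.0 open 0.0538
```

```bash
python3 -m pendant '[[[0.2,0.1,1.5,0,0,0,45],[0,0,1,0,0,0,45],[0,0,0.5,0,0,0,45],[0,0,0.2,0,0,0,45],[0,0,0.1,0,0,0,45]]]'
python3 -c "
from h import *
go(.559,.211,.022,95.7)"
```

```text
time: 25.42
ee_pos: [0.5592, 0.2074, 0.0258]
tcp_rot: [179.7, 0.2, 95.1]
wrist_force: [0.0, -0.5, -0.7]
opening: 0.0536
cm [0.36 0.01 0.38] rad [ 0.005  0.003 -0.01 ] now [0.5592 0.2074 0.0258] [179.7   0.2  95.1] t 25.42 open 0.0536
```

```bash
python3 -m pendant '[[[0.3,0,0.25,0,0,0,45],[0,0,0.2,0,0,0,45],[0,0,0,0,0,0,70],[0,0,0,0,0,0,76],[0,0,0,0,0,0,80]]]'
python3 -m pendant '[[[0,0,0,0,0,0,82],[0,0,-1,0,0,0,82],[0,0,-3,0,0,0,82],[0,0,-3,0,0,0,100],[0,0,-3,0,0,0,100]]]'
python3 - <<'E'
from h import *
C=cam("wrist");im=bot.camera("wrist");cv2.imwrite("pics/w13.png",im[...,::-1])
for m in bot.masks_of("wrist","ring_tall"):print(round(m["confidence"],2),m["extent"],fitcyl(C,m["extent"],.028,.028,.003,.05,[.559,.21]))
for m in bot.masks_of("wrist","thermometer"):
  ys,xs=np.nonzero(m["pixels"]);print(m["confidence"],m["extent"])
  w=back(C,np.c_[xs,ys][::7],.008)[:,:2];c=w.mean(0);u=np.linalg.svd(w-c)[2][0];print(c,u,np.ptp((w-c)@u),c+u*((w-c)@u).min(),c+u*((w-c)@u).max())
go(.465,.12,.14,90)
E
```

```text
time: 25.83
ee_pos: [0.5606, 0.2112, 0.0245]
tcp_rot: [179.5, 0.1, 95.1]
wrist_force: [0.2, 0.2, 0.6]
opening: 0.0681
time: 26.25
ee_pos: [0.556, 0.21, 0.1225]
tcp_rot: [-179.9, 0.3, 95.1]
wrist_force: [0.6, 1.0, 0.2]
opening: 0.0856
0.86 [91.7, 376.1, 138.1, 420.0] (array([ 0.40048971, -0.02165625]), array([-12.2, -14.5,  13.1,  17.5]))
0.79 [245.1, 174.7, 318.4, 257.3] (array([0.56023167, 0.20974129]), array([-0.1,  0.3,  0.1, -0.3]))
0.76 [35.6, 271.3, 229.9, 297.2]
[0.45251595 0.11696641] [-0.98434545 -0.17624993] 0.20176668146885257 [0.51447527 0.12806041] [0.31586716 0.09249904]
cm [ -8.22 -10.08  -1.52] rad [0.005 0.003 0.09 ] now [0.5581 0.2109 0.125 ] [179.7   0.2  95.1] t 26.4 open 0.0856
```

```bash
python3 -m pendant '[[[-2.1,-2.65,-0.5,0,0,0,100],[-2.1,-2.65,-0.5,0,0,0,100],[-2.1,-2.65,-0.5,0,0,0,100],[-2.1,-2.65,-0.5,0,0,0,100],[0,0,-0.1,0,0,-0.12,100]]]'
python3 -m pendant '[[[0,0,-0.1,0,0,-0.12,100],[0,0,-0.1,0,0,-0.12,100],[0,0,-0.1,0,0,-0.12,100],[0,0,-0.1,0,0,-0.12,100],[0,0,-0.1,0,0,-0.12,100]]]'
python3 -m pendant '[[[0,0,-0.1,0,0,-0.12,100],[0,0,-0.1,0,0,-0.12,100],[0,0,-0.1,0,0,-0.12,100],[0,0,-0.1,0,0,-0.12,100],[0,0,-0.1,0,0,-0.12,100]]]'
python3 -m pendant '[[[0,0,0,0,0,-0.12,100],[0,0,0,0,0,-0.12,100],[0,0,0,0,0,0,100]]]'
cat > th.py <<'E'
from h import *
C=cam("wrist");im=bot.camera("wrist");cv2.imwrite("pics/w14.png",im[...,::-1])
for m in bot.masks_of("wrist","thermometer"):
  ys,xs=np.nonzero(m["pixels"]);print(m["confidence"],m["extent"])
hs=cv2.cvtColor(im,cv2.COLOR_RGB2HSV);b=((hs[...,0]>95)&(hs[...,0]<118)&(hs[...,1]>120)).astype(np.uint8)
n,l,s,ce=cv2.connectedComponentsWithStats(b);i=1+np.argmax(s[1:,4]);ys,xs=np.nonzero(l==i)
w=back(C,np.c_[xs,ys],.010)[:,:2];c=w.mean(0);u=np.linalg.svd(w-c,False)[2][0]
t=(w-c)@u;print("blue",s[i],"mid",c+u*(t.max()+t.min())/2,"ang",np.degrees(np.arctan2(u[1],u[0])),"len",np.ptp(t),"ends",c+u*t.min(),c+u*t.max())
go(.460,.118,.003,-169.9);print(bot.get_obs()["q"])
E
python3 th.py
```

```text
time: 26.82
ee_pos: [0.4549, 0.1152, 0.1406]
tcp_rot: [-179.7, 0.3, 102.1]
wrist_force: [0.2, -0.2, 0.5]
opening: 0.0853
time: 27.23
ee_pos: [0.4514, 0.1127, 0.1443]
tcp_rot: [-179.5, -0.0, 137.9]
wrist_force: [0.8, 0.1, 0.7]
opening: 0.0852
time: 27.65
ee_pos: [0.4495, 0.1121, 0.1465]
tcp_rot: [-179.5, -0.6, 173.7]
wrist_force: [-0.6, 0.1, 0.5]
opening: 0.0854
time: 27.9
ee_pos: [0.4484, 0.1118, 0.145]
tcp_rot: [-179.6, -0.9, -171.6]
wrist_force: [-0.1, -0.6, -0.3]
opening: 0.0858
0.86 [266.4, 54.8, 297.0, 267.6]
blue [272 220  19  46 417] mid [0.49014791 0.12044392] ang 15.163738072643623 len 0.05065689500537099 ends [0.46570134 0.11381855] [0.51459447 0.12706929]
cm [-1.45  0.54 14.17] rad [-0.006 -0.015 -0.04 ] now [0.4484 0.1119 0.145 ] [-179.6   -0.9 -172.2] t 28.0 open 0.0857
[ 14.16770131  -6.99444455 -11.27764653  86.61816035  -0.26088071
   6.35434552]
```

```bash
python3 -m pendant '[[[-1.3,0.5,2,0,-0.015,0.0,80],[0,0,3,0,0,-0.03,70],[0,0,3,0,0,0,70],[0,0,0,0,0,0,70]]]'
python3 - <<'E'
from h import *
C=cam("wrist");im=bot.camera("wrist");cv2.imwrite("pics/w14.png",im[...,::-1])
m=bot.masks_of("wrist","thermometer")[0]
ys,xs=np.nonzero(m["pixels"]);print(m["confidence"],m["extent"])
w=back(C,np.c_[xs,ys],.009)[:,:2]
u=np.array([-.9843,-.1762])
for k in range(3):
    n=np.array([-u[1],u[0]]);t=w@u;t0=t.min();mid=[]
    for d in(.03,.045,.06,.075,.18,.195):
        s=w[np.abs(t-t0-d)<.004]@n
        if len(s)<3: continue
        mid.append((d,(s.min()+s.max())/2,np.ptp(s)))
    mid=np.array(mid);f=np.polyfit(mid[:,0],mid[:,1],1);u=u+n*f[0];u/=np.linalg.norm(u)
print(mid.round(4),"ang",np.degrees(np.arctan2(u[1],u[0])),"len",np.ptp(w@u))
n=np.array([-u[1],u[0]]);s=w[np.abs(w@u-(w@u).min()-.055)<.01]@n
p=u*((w@u).min()+.055)+n*(s.min()+s.max())/2;print("grasp",p)
go(*p,.003,-170)
E
```

```text
time: 28.33
ee_pos: [0.4618, 0.1185, 0.0635]
tcp_rot: [-179.7, 0.2, -171.4]
wrist_force: [-0.6, 0.1, -1.3]
opening: 0.0598
0.75 [256.9, 0.0, 297.5, 299.4]
[[ 0.03   -0.0363  0.024 ]
 [ 0.045  -0.0366  0.0249]
 [ 0.06   -0.0359  0.0251]
 [ 0.075  -0.0363  0.0245]
 [ 0.18   -0.0362  0.0038]
 [ 0.195  -0.0364  0.003 ]] ang -169.97603697249755 len 0.20064662386189225
grasp [0.46398105 0.11875902]
cm [0.04 0.01 6.55] rad [-0.006  0.009 -0.024] now [0.4638 0.1189 0.0685] [-179.7    0.5 -171.3] t 28.43 open 0.0599
```

```bash
python3 -m pendant '[[[0,0,1.5,0,0.009,-0.02,60],[0.1,0,2,0,0,0,60],[0.1,0,1.3,0,0,0,60],[0,0,0,0,0,0,60]]]'
python3 -c "
from h import *
go(.464,.1188,.003,-170)"
```

```text
time: 28.77
ee_pos: [0.4661, 0.1194, 0.0256]
tcp_rot: [-179.7, 0.5, -170.3]
wrist_force: [-0.6, -0.5, 0.3]
opening: 0.0512
cm [ 0.24 -0.01  2.26] rad [-0.005  0.009 -0.006] now [0.4661 0.1194 0.0256] [-179.7    0.5 -170.3] t 28.77 open 0.0512
```

```bash
python3 -m pendant '[[[0.2,0,0.8,0,0.009,0,60],[0,0,0.7,0,0,0,60],[0,0,0.5,0,0,0,60],[0,0,0.1,0,0,0,60],[0,0,0,0,0,0,60]]]'
python3 -c "
from h import *
go(.464,.1188,.003,-170)"
```

```text
time: 29.18
ee_pos: [0.4667, 0.1195, 0.0069]
tcp_rot: [-179.8, 0.2, -170.4]
wrist_force: [-0.6, -1.2, -0.3]
opening: 0.0513
cm [ 0.28 -0.02  0.39] rad [-0.004  0.004 -0.007] now [0.4667 0.1195 0.0069] [-179.8    0.2 -170.4] t 29.18 open 0.0513
```

```bash
python3 -m pendant '[[[0.2,0,0.3,0,0,0,45],[0,0,0,0,0,0,35],[0,0,0,0,0,0,20],[0,0,0,0,0,0,10],[0,0,0,0,0,0,10]]]' 50
python3 -m pendant '[[[0,0,0,0,0,0,10],[0,0,0,0,0,0,10]]]'
python3 -m pendant '[[[0,0,-1,0,0,0,10],[0,0,-2,0,0,0,10],[0,0,-3,0,0,0,10],[0,0,-3,0,0,0,10],[0,0,-3,0,0,0,10]]]'
python3 - <<'E'
from h import *
C=cam("wrist");im=bot.camera("wrist");cv2.imwrite("pics/w15.png",im[...,::-1])
m=bot.masks_of("wrist","thermometer")
for k in m:print(k["confidence"],k["extent"])
go(.598,-.2085,.15,-89)
o=bot.get_obs();a=np.radians(o["tcp_rot"][2])
for z in(-.0,-.03):print(proj(C,[o["ee_pos"]+[.155*np.cos(a),.155*np.sin(a),.005+z]]),"probe tip expected")
E
```

```text
time: 29.6
ee_pos: [0.4654, 0.1194, 0.0052]
tcp_rot: [-179.8, 0.4, -170.4]
wrist_force: [-1.6, -0.3, 0.2]
opening: 0.0225
time: 29.77
ee_pos: [0.4654, 0.1194, 0.0054]
tcp_rot: [-179.8, 0.4, -170.4]
wrist_force: [-0.0, -0.3, -0.1]
opening: 0.023
time: 30.18
ee_pos: [0.4602, 0.1186, 0.1249]
tcp_rot: [-179.7, -0.3, -170.4]
wrist_force: [0.2, 0.5, -2.0]
opening: 0.0229
0.98 [249.9, 0.5, 304.7, 355.1]
cm [ -7.87 -34.58  -1.92] rad [-5.000e-03 -1.000e-03 -1.421e+00] now [0.4629 0.1193 0.1291] [-1.798e+02  1.000e-01 -1.704e+02] t 30.28 open 0.0225
[[277.77582959 -85.47020932]] probe tip expected
[[277.76239472 -44.93393276]] probe tip expected
```

```bash
python3 -m pendant '[[[-0.87,-3,-0.4,0,0,0,10],[-0.87,-3.84,-0.3,0,0,0,10],[-0.87,-3.84,-0.3,0,0,0,10],[-0.87,-3.84,-0.3,0,0,0,10],[-0.87,-3.84,-0.3,0,0,0,10]]]'
python3 -m pendant '[[[-0.87,-3.84,0,0,0,0,10],[-0.87,-3.84,0,0,0,0,10],[-0.87,-3.84,0,0,0,0,10],[-0.87,-3.84,0,0,0,0,10],[0,0,0,0,0,-0.06,10]]]'
python3 -m pendant '[[[0,0,0,0,0,-0.12,10],[0,0,0,0,0,-0.12,10],[0,0,0,0,0,-0.12,10],[0,0,0,0,0,-0.12,10],[0,0,0,0,0,-0.12,10]]]'
python3 -m pendant '[[[0,0,0,0,0,-0.12,10],[0,0,0,0,0,-0.12,10],[0,0,0,0,0,-0.12,10],[0,0,0,0,0,-0.12,10],[0,0,0,0,0,-0.12,10]]]'
python3 -m pendant '[[[0,0,0,0,0,-0.1,10],[0,0,0,0,0,0,10]]]'
python3 - <<'E'
from h import *
C=cam("wrist");im=bot.camera("wrist");cv2.imwrite("pics/w16.png",im[...,::-1])
for t in("thermometer","tool_tray"):
  for k in bot.masks_of("wrist",t):print(t,k["confidence"],k["extent"])
go(.597,-.209,.009,-89);print(bot.get_obs()["q"])
E
```

```text
time: 30.7
ee_pos: [0.5379, -0.0542, 0.1495]
tcp_rot: [-179.8, 0.4, -169.7]
wrist_force: [1.4, 0.6, -0.4]
opening: 0.023
time: 31.12
ee_pos: [0.6021, -0.213, 0.1492]
tcp_rot: [-179.8, 0.4, -166.6]
wrist_force: [0.3, 0.4, -0.7]
opening: 0.0231
time: 31.53
ee_pos: [0.6014, -0.2176, 0.1453]
tcp_rot: [-179.9, 0.0, -131.1]
wrist_force: [-0.7, 0.3, -1.7]
opening: 0.0229
time: 31.95
ee_pos: [0.6003, -0.2175, 0.1437]
tcp_rot: [179.9, 0.0, -95.3]
wrist_force: [-0.3, 0.2, 0.1]
opening: 0.023
time: 32.12
ee_pos: [0.6, -0.2174, 0.1431]
tcp_rot: [179.8, 0.1, -88.9]
wrist_force: [-0.1, -0.4, -0.6]
opening: 0.0228
thermometer 0.97 [249.1, 0.0, 304.6, 353.1]
tool_tray 0.82 [219.6, 2.2, 338.2, 263.6]
cm [-0.83  0.25 13.42] rad [ 0.003  0.001 -0.007] now [ 0.6    -0.2174  0.1432] [ 1.798e+02  1.000e-01 -8.940e+01] t 32.27 open 0.0224
[-1.99208464e+01  1.65390251e+01  1.36333056e+01  8.72730268e+01
  2.39845895e-03 -1.10523480e+02]
```

```bash
python3 - <<'E'
from h import *
C=cam("wrist");print(back(C,[(278,263.6),(278,2.2),(222,200),(334,200),(279,200)],.014).round(4))
im=cv2.imread("pics/w16.png");g=cv2.cvtColor(im,cv2.COLOR_BGR2GRAY)
for r in(40,120,200):print(r,[ (c,int(v)) for c,v in enumerate(np.abs(np.diff(g[r,200:360].astype(int)))) if v>25][:14])
E
python3 -m pendant '[[[-0.8,0.1,2,0,0,0,10],[0,0,3,0,0,0,10],[0,0,3,0,0,0,10],[0,0,2,0,0,0,10],[0,0,0,0,0,0,10]]]'
python3 -c "
from h import *
go(.599,-.2095,.009,-89)"
```

```text
[[ 0.5972 -0.1523  0.014 ]
 [ 0.6002 -0.3847  0.014 ]
 [ 0.6514 -0.2193  0.014 ]
 [ 0.5446 -0.2204  0.014 ]
 [ 0.5971 -0.2198  0.014 ]]
40 []
120 []
200 [(59, 30), (92, 30)]
time: 32.68
ee_pos: [0.6001, -0.2096, 0.0421]
tcp_rot: [-179.9, -0.0, -90.3]
wrist_force: [-0.7, 0.2, -1.0]
opening: 0.023
cm [-0.01  0.12  3.31] rad [-0.002 -0.001 -0.023] now [ 0.6001 -0.2096  0.0421] [-179.9   -0.   -90.3] t 32.68 open 0.023
```

```bash
python3 -m pendant '[[[0,0.1,1.2,0,0,-0.02,10],[0,0,1,0,0,0,10],[0,0,0.5,0,0,0,10],[0,0,0.2,0,0,0,10],[0,0,0,0,0,0,10]]]'
python3 -c "
from h import *
go(.599,-.2095,.009,-89)"
```

```text
time: 33.1
ee_pos: [0.5999, -0.2099, 0.0148]
tcp_rot: [-179.8, -0.1, -89.7]
wrist_force: [-1.1, -0.5, -0.9]
opening: 0.0228
cm [-0.04  0.09  0.58] rad [-0.004 -0.001 -0.011] now [ 0.5999 -0.2099  0.0148] [-1.798e+02 -1.000e-01 -8.970e+01] t 33.1 open 0.0228
```

```bash
python3 -m pendant '[[[0,0,0.4,0,0,0,10],[0,0,0.2,0,0,0,10],[0,0,0.1,0,0,0,10],[0,0,0,0,0,0,10]]]'
```

```text
time: 33.43
ee_pos: [0.6015, -0.2104, 0.0101]
tcp_rot: [-179.6, -0.1, -89.7]
wrist_force: [-0.9, -0.1, -0.7]
opening: 0.0229
```

```bash
python3 -m pendant '[[[0,0,0.15,0,0,0,10],[0,0,0,0,0,0,10],[0,0,0,0,0,0,35],[0,0,0,0,0,0,40],[0,0,0,0,0,0,42]]]'
python3 -m pendant '[[[0,0,0,0,0,0,42],[0,0,-1,0,0,0,42],[0,0,-2,0,0,0,42],[0,0,-3,0,0,0,60],[0,0,-3,0,0,0,60]]]'
python3 -m pendant '[[[0,0,-3,0,0,0,60],[-4,0,-2,0,0,0,60],[-4,0,0,0,0,0,60],[0,0,0,0,0,0,60]]]'
python3 - <<'E'
from h import *
C=cam("wrist");im=bot.camera("wrist");s=bot.camera("side");t=bot.camera("top")
a=np.vstack([np.hstack([im,s[100:380,:]][:1]+[cv2.resize(t[90:330,110:430],(560,420))])])
cv2.imwrite("pics/final.png",cv2.resize(np.vstack([a,np.hstack([s[100:380],np.zeros((280,560,3),np.uint8)])]),(800,500))[...,::-1])
for k in bot.masks_of("side","thermometer"):print(k["confidence"],k["extent"])
for k in bot.masks_of("wrist","thermometer"):
  e=k["extent"];print(k["confidence"],e,back(C,[(e[0],e[3]),(e[2],e[3]),(e[0],e[1]),(e[2],e[1])],.01).round(3).tolist())
E
```

```text
time: 33.85
ee_pos: [0.602, -0.2106, 0.0095]
tcp_rot: [-179.5, -0.2, -89.8]
wrist_force: [0.3, 0.6, -0.3]
opening: 0.036
time: 34.27
ee_pos: [0.5975, -0.209, 0.0964]
tcp_rot: [179.8, 0.1, -89.8]
wrist_force: [-0.1, -0.9, 0.3]
opening: 0.0513
time: 34.6
ee_pos: [0.5992, -0.1328, 0.1582]
tcp_rot: [-179.5, -0.1, -90.0]
wrist_force: [-0.7, 0.6, 0.2]
opening: 0.0513
0.95 [257.7, 3.9, 288.3, 171.4] [[0.619, -0.16, 0.01], [0.589, -0.16, 0.01], [0.617, -0.306, 0.01], [0.59, -0.306, 0.01]]
```

View pics/final.png

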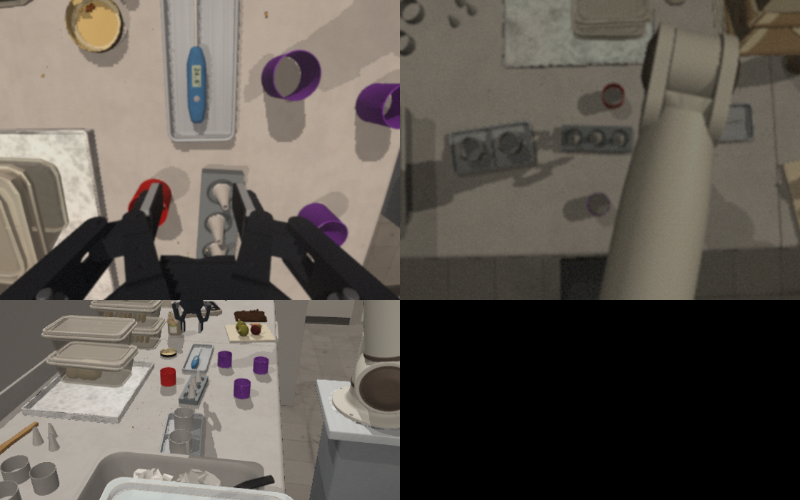

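Everything is in place: the thermometer lies in the long tray, both rings are in their bays and three nozzles stand in the block. The gripper is clear, so I'm handing in.

```bash
python3 -m pendant '[[[0,0,-2,0,0,0,60],[0,0,0,0,0,0,60],[0,0,0,0,0,0,60]]]'; python3 -c "
from workcell import bot;print(bot.job_done())"
```

```text
time: 35.1
ee_pos: [0.5969, -0.1406, 0.1729]
tcp_rot: [-180.0, -0.1, -90.4]
wrist_force: [-0.3, -0.2, -1.2]
opening: 0.0514
the job is handed in; nothing more can be done
None
```

The kit is put away and the job is handed in, at about 35 s of the 125 s allowed. I moved ring_low out of the long tray into the left (+y) bay first. Then came nozzle_1 and nozzle_2 into the two empty sockets, ring_tall into the other bay, and last the thermometer into the long tray.

**Last checks:**
- **Rings:** both stand upright and clear of the walls. Measured centres were ring_low at about (0.548, 0.311) and ring_tall at (0.560, 0.210).
- **Nozzles:** all three stand in their sockets. nozzle_1 sits a few millimetres off-centre in its socket.
- **Thermometer:** it lies along the long tray inside the rim. The handle end is at y ≈ -0.16. The probe tip should be about 15 mm inside the far rim; I worked that out from the thermometer's length because the last picture cut it off.
- **Left alone:** the home nozzle, jar lid and coloured rings were not touched.

**Disagreements:** the top and wrist cameras differed by up to 7 mm in x at the long tray, and I mostly went by the wrist camera. The side-camera network did not report the thermometer in the last picture, though it is visible there. The wrist force readings I printed never passed a few newtons.

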